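Put the treat tub away in the roll-top bin

ROBOT

A 7-joint arm with a two-finger parallel gripper is mounted at the origin on the work surface. World frame = base frame: x ahead of the robot, y to its left, z up, the work surface at z = 0. Lengths are in m, angles in degrees, forces in N, time in s.
With the tool pointing down it reaches from about 0.425 to 0.825 m from the base axis. Payload 3.6 kg.
Tool frame: the origin (TCP) lies midway between the tips of the shut fingers; the grasp point (between the pads) lies 19 mm behind it; z points along the fingers, y is the direction in which the jaws open and shut (so a half turn about z gives the same grasp; the last joint's range is limited). The gripper opens to 85 mm and grips with 20 to 120 N. Pads are 22 mm wide; open, the fingers measure 114 mm over their backs; the gripper's body (76 mm by 85 mm) begins 54 mm behind the grasp point. The pads swing forward as they close: fully open they stand 13 mm farther back than shut.
Start: joints at [70.732, 35.231, -0.722, 81.555, 0.464, 63.22, -2.315], TCP at [0.198, -0.619, 0.231] pointing down, gripper open.
Joint ranges: [-178.69, 178.69], [-17.37, 117.87], [-77.05, 75.6], [15.02, 138.74], [-78.02, 258.01], [0.78, 113.62], [-162.83, 162.83]. Speed limits (degrees/s): [159.86, 159.86, 180, 180, 180, 180, 180].

INTERFACE

Orientations are given as a 3x3 rotation matrix whose columns are the frame's x, y, z axes.
In Python, from cell import bot gives the robot as it stands.
- The arm moves only by the tool move_arm, never from a script. Its argument "commands" is one flat list of numbers, 7 for each row, row after row: the shift along the tool's x, y, z as a fraction of full scale, then the turn, a rotation vector about the tool's x, y, z as a fraction of full scale, then the opening, from -1 (shut) to 1 (fully open). In form: [dx, dy, dz, ax, ay, az, gripper, dx, dy, dz, ax, ay, az, gripper, ...]. A call has 1 to 20 rows; each row is the pose to reach, as a shift and turn from the pose commanded when the call began, along the tool's axes at that moment; what a row does not reach only later rows make up. Full scale, the value 1, is 0.1 m for a shift and 45 degrees for a turn. A row lasts 1/12 s, in which the tool goes at most 41.7 mm and 7.16 degrees, less where a joint would pass 70% of its speed; a pose out of reach is approached as far as the arm can. A call with a number of a shift or a turn outside -1 to 1 is refused whole. A call with a gripper value outside its range is refused whole. The fingers move at their own pace and stop on an object; "force" is the grip in N (left out, the last holds). Time passes only in rows, so rows that repeat a pose let the fingers close. It gives the time, the measured TCP pose, the force and the opening at its end, in the units of the state.
- bot.observe(): the state, without advancing time (a new reading comes with each control period).
- bot.camera(name): name is "side" or "top"; returns a dict with "color" (420x560x3 uint8, red, green, blue), "depth" (420x560 float32, m along the optical axis (not along the pixel's ray), 0 where there is no reading), "fx", "fy", "cx", "cy" (pixels), "k1" (the pictures are not rectified: a ray, as slopes to the right and down, at radius r is drawn at 1 + k1 r^2 times it, then the intrinsics apply), "pose" (4x4, takes a point from camera to world coordinates). Camera axes: x right, y down, z forward; pixel columns grow to the right and rows downward; lengths in m; the calibration is good to about 2 mm. A picture is of the moment at which its call begins.
- bot.hand_in(): hands the job in, once; it reports no verdict.
The state is a dict: "t": time; "qpos": joint angles; "qvel": joint speeds; "joint_torque": joint torques, N m; "position": TCP position; "orientation": TCP orientation; "ft_force": force on the tool from outside, world axes, zero at the start; "moment": the same for the moment, N m; "finger_gap": finger opening in m.
Only numpy, scipy, OpenCV 4.12 (cv2) and the standard library are available. Lean on these libraries where they do the work, as an engineer would, in place of code of your own. Each camera call takes 0.05 s, during which the arm holds its last target. There are 200 camera calls.

TASK

Put the rabbit's treat tub away: roll the bin's slatted cover all the way back, set the tub down gently on the bin floor, upright and in the middle between the bowl and the brush, let go of it, then roll the cover fully shut again. Keep the tub upright all the way and leave the bowl, the brush and the bottle where they are.

Things in the scene. Friction and masses are not known exactly. Their poses are not given: they have to be found in the camera images.
- bin: Roll-top bin in whitewashed pine, fixed to the bench: a half drum lying on its side, like a bread bin, 336 deep, 396 wide, 218 mm high. Origin under its middle at bench height; x points from its front (the opening side, turned to the robot's right) to its back, y along its width, z up. Inside x -143 to 154, y -180 to 180. Front board: 14 mm thick at x = -150, top at z = 78 mm.
- track_axis (a point): Middle of the level axis (along the bin's y) about which the cover runs on its circular track: x 0, y 0, z 50 mm in the bin's frame. Slats are 8 mm thick, 147 to 155 mm from it. A fixed hood (165 mm radius) roofs the back from 24 degrees behind the top. Fully back, the cover's front edge is at x = -35, z = 200 mm: reach the middle of the floor under it with the tool tilted about 40 degrees.
- cover (a joint): Angle of the slatted wooden cover about its track's axis, rad: 0 fully shut (front edge down on the front board), 1.134 fully back (stop). It opens by moving its bar up and backwards along the circle, stays wherever it is left, and takes about 2 to 5 N at the bar.
- cover_bar (a point): Middle of the cover's pull bar, moving with the cover: round steel, 14 mm thick, 160 mm long, along the bin's y, on two posts 70 mm to each side of its middle; its centre is 38 mm out from the slats. At cover angle a it lies at x = -193 cos(e), z = 50 + 193 sin(e) mm in the bin's frame, e = 0.518 rad + a.
- tub_center (a point): Centre (half-way up) of the treat tub: a squat white plastic tub with a wide ribbed twist top, standing upright on the bench, 104 mm high, 64 mm across the body (the lower 74 mm) and 66 mm across the top, 0.2 to 0.42 kg (centre of mass about its middle); z axis up.
- bin_spot (a point): The middle of the bin's floor (on its surface), where the tub is to stand: 20 mm above the bench, axes as the bin's.
- bowl: Glazed white ceramic bowl, 96 mm across, 48 mm high, standing on the bin's floor about 120 mm to one side of its middle (either side). Origin at its underside's centre. Leave it.
- brush: Small white plastic grooming brush, 105 x 50 x 40 mm, lying bristles down on the bin's floor about 120 mm to the other side, its length along the bin's x. Origin at its underside's centre. Leave it.
- bottle: Slender white plastic bottle, 60 mm across, 165 mm high, standing on the bench to the right; it and the tub stand one nearer, one farther from the robot, either way round. Origin at its underside's centre. Leave it. (Also on the bench, out of the way: a rake near the robot, 32 mm high; a willow ring to the left, 60 mm high; a potted herb at the back right, 165 mm high.)
Things that resemble listed ones, but are neither listed nor needed, are in the scene too. Leave any pink look-alike of the part that bears tub_center alone.

How it is judged:
By the outcome, as a careful person would: the job done as asked, in the order asked, and still so for the second after the job is handed in, with the robot touching nothing.
It also fails if it takes over 72 s, if anything falls off the work surface, if the arm or the gripper's body presses on something with over 40 N, if the wrist force passes 120 N, or if a joint passes its speed limit or range.

## Working session

There is one attempt and no reset: what is moved stays moved. The work goes in short steps, Python scripts to look and compute and a tool call to move; the robot and the scene stay as the last step left them, time stands still between calls to the robot, and variables do not carry over. Pictures are saved under pics/ and viewed, about 8 in all and at most 12, crops included, and the job is handed in when it is done.

Besides the shell and the picture viewer there is one more tool, called after "Call:" as name(argument=value, ...) on one line, values as JSON. move_arm: Moves the arm, as the interface text tells. Shift numbers are shares of 0.1 m and turn numbers shares of 45 degrees, none past 1 either way. Its arguments: {"type":"object","properties":{"commands":{"type":"array","items":{"type":"number","minimum":-1,"maximum":1}},"force":{"type":"number"}},"required":["commands"]}

```bash
ls; mkdir -p pics; cat > h.py <<'E'
import numpy as np, cv2
from cell import bot
np.set_printoptions(precision=4,suppress=True)
def cloud(c):
    h,w=c['depth'].shape
    u,v=np.meshgrid(np.arange(w),np.arange(h))
    K=np.array([[c['fx'],0,c['cx']],[0,c['fy'],c['cy']],[0,0,1.]])
    p=cv2.undistortPoints(np.stack([u,v],-1).reshape(-1,1,2).astype(float),K,np.array([c['k1'],0,0,0.])).reshape(h,w,2)
    P=np.dstack([p,np.ones((h,w))])*c['depth'][...,None]
    T=np.array(c['pose']); W=P@T[:3,:3].T+T[:3,3]
    W[c['depth']==0]=np.nan
    return W
def save(n,img,s=1):
    cv2.imwrite('pics/'+n,cv2.resize(cv2.cvtColor(img,cv2.COLOR_RGB2BGR),None,fx=s,fy=s))
E
python3 - <<'E'
from h import *
s=bot.observe(); print(s)
for n in('side','top'):
    c=bot.camera(n); save(n+'0.png',c['color'],1.4); np.save(n+'0.npy',cloud(c)); np.save(n+'c.npy',c['color']); print(n,c['pose'],c['fx'],c['k1'])
E
```

```text
pics
{'t': 0.0, 'qpos': array([70.7316, 35.2909, -0.7222, 81.6437,  0.4638, 63.2202, -2.3163]), 'qvel': array([ 0.0015, -0.0418,  0.0936,  0.0653, -0.024 , -0.006 ,  0.0253]), 'joint_torque': array([ -0.    , -46.9216,   0.2592, -17.1035,   0.01  ,   0.0096,
        -0.    ]), 'position': array([ 0.1979, -0.6183,  0.2301]), 'orientation': array([[ 0.9524,  0.3049, -0.0008],
       [ 0.3049, -0.9524,  0.0025],
       [-0.    , -0.0027, -1.    ]]), 'ft_force': array([ 0.5281, -0.6832,  0.3162]), 'moment': array([-0.0352,  0.033 , -0.0184]), 'finger_gap': 0.08550793963421575}
side [[ 0.4406  0.855  -0.2736  0.8199]
 [ 0.8977 -0.4213  0.1291 -0.2113]
 [-0.0049 -0.3025 -0.9531  0.9911]
 [ 0.      0.      0.      1.    ]] 401.2304012061331 -0.11568377064698535
top [[-0.027  -0.9821  0.1862  0.3407]
 [-0.9996  0.0277  0.0015 -0.0667]
 [-0.0066 -0.1861 -0.9825  1.2645]
 [ 0.      0.      0.      1.    ]] 542.5864893856686 -0.00036696457808717725
```

View pics/side0.png

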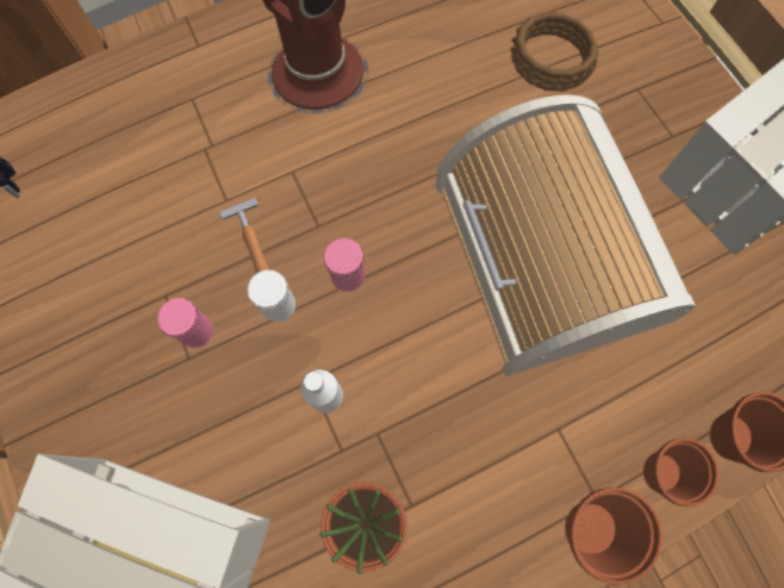

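View pics/top0.png

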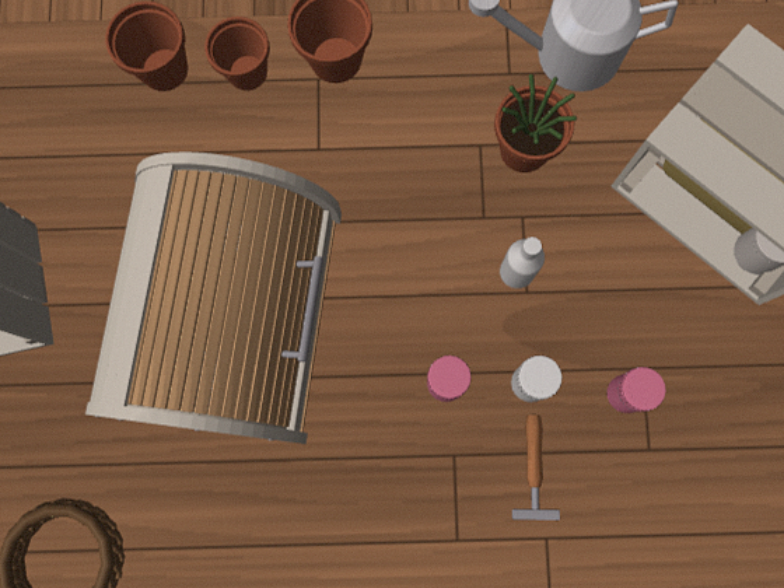

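Candidates for the tub in the top picture: white ribbed cylinder (540,377), pink look‑alikes (449,378) and (638,389), white bottle with a neck (522,262), and the pot in the crate (755,255). The white cylinder at (540,377), side (270,295), fits the description. The bin has its bar at (310,308) and is shut. Next I'll measure these and crop the chosen tub.

```bash
python3 - <<'E'
from h import *
from scipy.optimize import least_squares
S=np.load('side0.npy');T=np.load('top0.npy');Sc=np.load('sidec.npy');Tc=np.load('topc.npy')
save('crop.png',np.hstack([cv2.resize(Tc[240:300,350:420],(560,480)),cv2.resize(Sc[180:240,165:215],(400,480))][:1]))
def top(W,u,v,r=28):
    u=int(u/1.4);v=int(v/1.4);P=W[v-r:v+r,u-r:u+r].reshape(-1,3);P=P[np.isfinite(P).all(1)];return P
for nm,(ut,vt),(us,vs) in [('tub',(540,377),(270,295)),('bottle',(522,262),(322,390)),('pinkA',(449,378),(345,262)),('pinkB',(638,389),(182,322))]:
    for W,u,v in((T,ut,vt),(S,us,vs)):
        P=top(W,u,v); z=np.percentile(P[P[:,2]>.04][:,2],97); Q=P[(P[:,2]>z-.006)&(P[:,2]<z+.01)]
        (cx,cy),r=cv2.minEnclosingCircle((Q[:,:2]*1000).astype(np.float32))
        B=P[(P[:,2]>.02)]
        print(nm,'ztop',z.round(4),'mean',Q.mean(0),'mec',round(cx/1000,4),round(cy/1000,4),round(r,1),len(Q))
# bin: slat pts
def bf(P,p):
    c,s=np.cos(p[2]),np.sin(p[2]); d=P[:,:2]-p[:2]
    return np.c_[d[:,0]*c+d[:,1]*s,-d[:,0]*s+d[:,1]*c,P[:,2]]
def wood(W,C):
    hsv=cv2.cvtColor(C,cv2.COLOR_RGB2HSV); return hsv
regT=[(175,175),(310,195),(290,430),(140,405)]; regS=[(465,170),(575,115),(655,295),(520,345)]
Pw=[]
for W,reg in((T,regT),(S,regS)):
    m=np.zeros((420,560),np.uint8);cv2.fillPoly(m,[(np.array(reg)/1.4).astype(int)],1)
    P=W[m>0];P=P[np.isfinite(P).all(1)];Pw.append(P[P[:,2]>.1]);print(len(P))
for P in Pw+[np.vstack(Pw)]:
    def f(p):
        b=bf(P,p);return np.hypot(b[:,0],b[:,2]-.05)-.155
    g=np.r_[P[:,:2].mean(0)+[0,-0.01],np.radians(80)]
    # y along width unconstrained: pin weakly
    r=least_squares(lambda p:np.r_[f(p),1e-3*(bf(P,p)[:,1].mean())],g,loss='soft_l1',f_scale=.002)
    p=r.x;b=bf(P,p);print('cyl',p[:2],np.degrees(p[2]),np.median(f(p)),np.percentile(abs(f(p)),[50,80]))
# all pts near, extents in bin frame
A=np.vstack([T.reshape(-1,3),S.reshape(-1,3)]);A=A[np.isfinite(A).all(1)]
b=bf(A,p);k=(np.abs(b[:,0])<.17)&(abs(b[:,1])<.23)&(b[:,2]>.12);print('y ext',np.percentile(b[k][:,1],[.05,.5,99.5,99.95]))
rr=np.hypot(b[:,0],b[:,2]-.05);e=np.degrees(np.arctan2(b[:,2]-.05,-b[:,0]))
k=(rr>.175)&(rr<.21)&(abs(b[:,1])<.15)&(b[:,2]>.1);q=b[k];print('bar',len(q),np.percentile(q[:,1],[1,50,99]),np.median(rr[k]),np.median(e[k]),q.mean(0))
np.save('bin.npy',p)
E
```

```text
tub ztop 0.1073 mean [ 0.456  -0.2756  0.1042] mec 0.4557 -0.2743 33.5 613
tub ztop 0.1075 mean [ 0.4573 -0.2756  0.105 ] mec 0.4564 -0.2755 33.3 551
bottle ztop 0.166 mean [ 0.6461 -0.2642  0.1641] mec 0.6465 -0.2642 13.8 130
bottle ztop 0.1666 mean [ 0.6474 -0.2654  0.165 ] mec 0.6473 -0.2653 13.7 138
pinkA ztop 0.1078 mean [ 0.4598 -0.1364  0.1045] mec 0.4602 -0.1365 32.6 545
pinkA ztop 0.1075 mean [ 0.4611 -0.1367  0.1048] mec 0.4603 -0.1361 33.6 544
pinkB ztop 0.1076 mean [ 0.4336 -0.4314  0.1043] mec 0.4335 -0.4317 32.8 586
pinkB ztop 0.1075 mean [ 0.4353 -0.4327  0.1047] mec 0.4352 -0.4335 33.4 566
17353
12962
cyl [0.5521 0.2371] 80.84492143647074 -0.0003581979178219896 [0.0014 0.0027]
cyl [0.6206 0.2241] 80.88089805358226 0.00022855691371420628 [0.001 0.002]
cyl [0.5764 0.2323] 80.72096974421457 -5.6883322314321694e-05 [0.0013 0.0025]
y ext [-0.211  -0.2104  0.184   0.186 ]
bar 974 [-0.0902 -0.0131  0.0655] 0.19684201331846735 33.783560429092816 [-0.1627 -0.0123  0.1581]
```

View pics/crop.png

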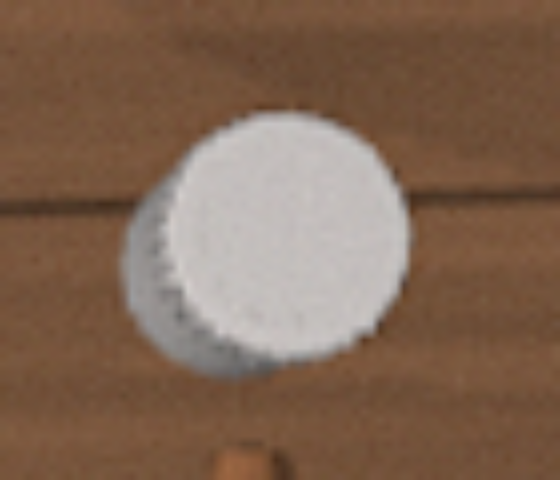

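The crop shows a white body with a ribbed rim: it is the tub, centre about (0.456, -0.275), top at 0.105 as expected. The bin fit gives a width of 0.397 (396 stated). Next I'll check the bar and plan the approach.

```bash
cat >> h.py <<'E'
from scipy.spatial.transform import Rotation as Ro
BO=np.array([0.5887,0.2303,0.0]); BY=np.radians(80.75)
RB=Ro.from_euler('z',BY).as_matrix()
def w(b): return BO+RB@np.asarray(b,float)
def barpose(e,r,tilt=None):   # e,deg ; r= TCP radius ; tool z radial inward (or at angle 'tilt')
    E=np.radians(e); t=np.radians(e if tilt is None else tilt)
    z=np.array([np.cos(t),0,-np.sin(t)]); y=np.array([-np.sin(t),0,-np.cos(t)]); x=np.cross(y,z)
    g=np.array([-.193*np.cos(E),0,.05+.193*np.sin(E)])   # bar
    return w(g+z*(.193-r)), RB@np.c_[x,y,z]
def tubpose(g,tilt,back=.026,az=0): # g = grasp point world; returns TCP pose
    t=np.radians(tilt); z=np.array([np.sin(t),0,-np.cos(t)]); y=np.array([0,-1.,0]); x=np.cross(y,z)
    R=Ro.from_euler('z',az,degrees=True).as_matrix()@RB@np.c_[x,y,z]
    return np.asarray(g)+R[:,2]*back, R
def rel(A,B): # move from A to B in call units
    (p,R),(q,Q)=A,B
    d=R.T@(q-p)/.1; v=Ro.from_matrix(R.T@Q).as_rotvec()/np.radians(45)
    return np.r_[d,v]
def now():
    s=bot.observe(); return s['position'],s['orientation']
def chain(ws,start=None):
    A=start or now()
    for B in ws: print(np.round(rel(A,B),3).tolist()); A=B
def mid(A,B,n): # n segments
    v=Ro.from_matrix(A[1].T@B[1]).as_rotvec()
    return [(A[0]+(B[0]-A[0])*k/n, A[1]@Ro.from_rotvec(v*k/n).as_matrix()) for k in range(1,n+1)]
E
python3 - <<'E'
from h import *
for n in('top','side'):
    A=np.load(n+'0.npy').reshape(-1,3);A=A[np.isfinite(A).all(1)]
    b=(A-BO)@RB; rr=np.hypot(b[:,0],b[:,2]-.05); k=(rr>.178)&(rr<.215)&(abs(b[:,1])<.06)&(b[:,2]>.1)
    q=b[k];print(n,k.sum(),q.mean(0),np.percentile(q[:,0],[2,50,98]),np.percentile(q[:,2],[2,50,98]))
    k=(abs(b[:,1])<.15)&(rr>.15)&(rr<.158)&(b[:,2]>.05)&(b[:,0]<-.1); print('slat lowest z',np.percentile(b[k][:,2],[.5,2,10]))
P=barpose(32,.26); print(P)
A=now()
B=(np.array([0.40,-0.30,.36]),None)
print('total',rel(A,P))
chain(mid(A,P,8))
E
```

```text
top 378 [-0.1635  0.0001  0.1583] [-0.1697 -0.1637 -0.1564] [0.1526 0.1585 0.1632]
slat lowest z [0.0536 0.0601 0.0966]
side 311 [-0.1636 -0.0014  0.1592] [-0.1693 -0.164  -0.1564] [0.154  0.1596 0.1629]
slat lowest z [0.052  0.057  0.0777]
(array([0.5533, 0.0127, 0.1878]), array([[ 0.987 , -0.0852,  0.1363],
       [-0.1607, -0.523 ,  0.837 ],
       [ 0.    , -0.848 , -0.5299]]))
total [ 5.3079 -4.9257  0.4361  1.2612  0.3041  0.5472]
[0.663, -0.616, 0.055, 0.158, 0.038, 0.068]
[0.627, -0.638, 0.152, 0.158, 0.038, 0.068]
[0.586, -0.645, 0.249, 0.158, 0.038, 0.068]
[0.543, -0.639, 0.346, 0.158, 0.038, 0.068]
[0.497, -0.618, 0.439, 0.158, 0.038, 0.068]
[0.45, -0.584, 0.528, 0.158, 0.038, 0.068]
[0.403, -0.536, 0.61, 0.158, 0.038, 0.068]
[0.357, -0.476, 0.684, 0.158, 0.038, 0.068]
```

Both cameras put the bar at about 33° (cover slightly ajar). The approach follows, first half.

Call:
move_arm(commands=[0.66, -0.62, 0.06, 0.16, 0.04, 0.07, 1, 0.66, -0.62, 0.06, 0.16, 0.04, 0.07, 1, 0.66, -0.62, 0.06, 0.16, 0.04, 0.07, 1, 0.66, -0.62, 0.06, 0.16, 0.04, 0.07, 1])

```text
t: 0.43
position: [0.2455, -0.5363, 0.2246]
orientation: [[0.966, 0.258, -0.004], [0.257, -0.957, 0.133], [0.03, -0.13, -0.991]]
ft_force: [-0.9, 0.1, 0.2]
finger_gap: 0.0856
```

Call:
move_arm(commands=[0.63, -0.64, 0.15, 0.16, 0.04, 0.07, 1, 0.63, -0.64, 0.15, 0.16, 0.04, 0.07, 1, 0.63, -0.64, 0.15, 0.16, 0.04, 0.07, 1])

```text
t: 0.68
position: [0.2906, -0.4558, 0.2195]
orientation: [[0.979, 0.204, -0.002], [0.197, -0.945, 0.263], [0.052, -0.258, -0.965]]
ft_force: [1.1, 0.9, -0.6]
finger_gap: 0.0855
```

Call:
move_arm(commands=[0.59, -0.64, 0.25, 0.16, 0.04, 0.07, 1, 0.59, -0.64, 0.25, 0.16, 0.04, 0.07, 1, 0.59, -0.64, 0.25, 0.16, 0.04, 0.07, 1])

```text
t: 0.93
position: [0.3354, -0.3769, 0.2146]
orientation: [[0.989, 0.151, 0.006], [0.137, -0.913, 0.385], [0.064, -0.38, -0.923]]
ft_force: [1.6, 0.4, 1.4]
finger_gap: 0.0856
```

Call:
move_arm(commands=[0.54, -0.64, 0.35, 0.16, 0.04, 0.07, 1, 0.54, -0.64, 0.35, 0.16, 0.04, 0.07, 1, 0.54, -0.64, 0.35, 0.16, 0.04, 0.07, 1, 0.54, -0.64, 0.35, 0.16, 0.04, 0.07, 1])

```text
t: 1.27
position: [0.3779, -0.3006, 0.2099]
orientation: [[0.995, 0.097, 0.021], [0.074, -0.865, 0.496], [0.067, -0.492, -0.868]]
ft_force: [-0.4, -0.1, -0.1]
finger_gap: 0.0858
```

```bash
python3 - <<'E'
from h import *
s=bot.observe(); print(s['t'],s['qpos'],s['position'],s['ft_force'])
P=barpose(33,.26); chain(mid(now(),P,4))
E
```

```text
1.2667 [ 52.8291  33.3038  -6.9021  96.9747 -18.0741  72.152  -29.4239] [ 0.3779 -0.3006  0.2099] [-0.4269 -0.1442 -0.0654]
[0.492, -0.618, 0.44, 0.149, 0.036, 0.07]
[0.446, -0.587, 0.525, 0.149, 0.036, 0.07]
[0.399, -0.544, 0.603, 0.149, 0.036, 0.07]
[0.352, -0.489, 0.674, 0.149, 0.036, 0.07]
```

Call:
move_arm(commands=[0.49, -0.62, 0.44, 0.15, 0.04, 0.07, 1, 0.49, -0.62, 0.44, 0.15, 0.04, 0.07, 1, 0.49, -0.62, 0.44, 0.15, 0.04, 0.07, 1])

```text
t: 1.52
position: [0.4223, -0.2204, 0.2053]
orientation: [[0.998, 0.045, 0.045], [0.009, -0.802, 0.598], [0.063, -0.596, -0.8]]
ft_force: [0.3, 1.3, 0.5]
finger_gap: 0.0852
```

Call:
move_arm(commands=[0.45, -0.59, 0.53, 0.15, 0.04, 0.07, 1, 0.45, -0.59, 0.53, 0.15, 0.04, 0.07, 1, 0.45, -0.59, 0.53, 0.15, 0.04, 0.07, 1])

```text
t: 1.77
position: [0.467, -0.1409, 0.2006]
orientation: [[0.997, -0.002, 0.073], [-0.052, -0.725, 0.687], [0.052, -0.689, -0.723]]
ft_force: [-0.1, 1.5, 0.7]
finger_gap: 0.0851
```

Call:
move_arm(commands=[0.4, -0.54, 0.6, 0.15, 0.04, 0.07, 1, 0.4, -0.54, 0.6, 0.15, 0.04, 0.07, 1, 0.4, -0.54, 0.6, 0.15, 0.04, 0.07, 1])

```text
t: 2.02
position: [0.5117, -0.0625, 0.1964]
orientation: [[0.993, -0.045, 0.107], [-0.111, -0.634, 0.765], [0.033, -0.772, -0.635]]
ft_force: [0.2, 1.2, 0.3]
finger_gap: 0.0853
```

Call:
move_arm(commands=[0.35, -0.49, 0.67, 0.15, 0.04, 0.07, 1, 0.35, -0.49, 0.67, 0.15, 0.04, 0.07, 1, 0.35, -0.49, 0.67, 0.15, 0.04, 0.07, 1, 0.35, -0.49, 0.67, 0.15, 0.04, 0.07, 1])

```text
t: 2.35
position: [0.5556, 0.0131, 0.1925]
orientation: [[0.986, -0.084, 0.147], [-0.169, -0.536, 0.827], [0.009, -0.84, -0.542]]
ft_force: [-0.4, 0.1, -0.9]
finger_gap: 0.0857
```

```bash
python3 - <<'E'
from h import *
s=bot.observe(); print(s['t'],s['qpos'],s['position'],s['ft_force'])
chain([barpose(33,.26),barpose(33,.176)])
c=bot.camera('side'); save('s1.png',c['color'][60:290,230:520],2.6)
E
```

```text
2.35 [ 36.0622  42.5617 -20.8677 105.5025 -51.7684  58.742  -42.4801] [0.5556 0.0131 0.1925] [-0.3518  0.1018 -0.9058]
[-0.023, -0.002, 0.018, -0.003, -0.016, 0.004]
[-0.0, -0.0, 0.84, 0.0, 0.0, 0.0]
```

View pics/s1.png

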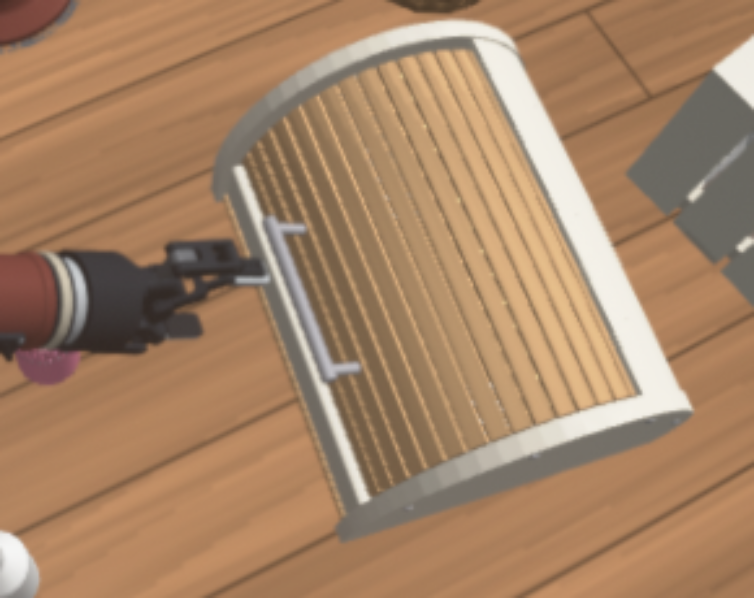

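The picture shows the gripper in front of the bar (bar from (270,222) to (335,375)). I'll check its lateral alignment by projecting the TCP and the bar's middle.

```bash
python3 - <<'E'
from h import *
c=bot.camera('side');T=np.linalg.inv(np.array(c['pose']));K=np.array([[c['fx'],0,c['cx']],[0,c['fy'],c['cy']],[0,0,1.]])
s=bot.observe();p,R=s['position'],s['orientation']
pts=np.array([p,w([-.163,0,.156]),w([-.163,.08,.156]),w([-.163,-.08,.156]),p-R[:,2]*.013-R[:,1]*.05,p-R[:,2]*.013+R[:,1]*.05])
q=cv2.projectPoints(pts,cv2.Rodrigues(T[:3,:3])[0],T[:3,3],K,np.array([c['k1'],0,0,0]))[0][:,0]
print((q-[230,60])*2.6)
E
```

```text
[[235.996  301.8188]
 [297.6649 295.967 ]
 [267.2648 216.8541]
 [329.4358 379.5304]
 [261.1388 271.9714]
 [190.1075 329.21  ]]
```

The projection matches the picture, so alignment is good. Advance and grip the bar.

Call:
move_arm(commands=[-0.02, 0, 0.3, 0, -0.016, 0, 1, -0.02, 0, 0.6, 0, -0.016, 0, 1, -0.02, 0, 0.86, 0, -0.016, 0, 1, -0.02, 0, 0.86, 0, -0.016, 0, 1, -0.02, 0, 0.86, 0, -0.016, 0, 1])

```text
t: 2.87
position: [0.5661, 0.0806, 0.1444]
orientation: [[0.986, -0.091, 0.139], [-0.166, -0.537, 0.827], [-0.001, -0.839, -0.545]]
ft_force: [-0.3, -0.4, -0.1]
finger_gap: 0.0855
```

Call:
move_arm(commands=[0, 0, 0, 0, 0, 0, -1, 0, 0, 0, 0, 0, 0, -1, 0, 0, 0, 0, 0, 0, -1, 0, 0, 0, 0, 0, 0, -1, 0, 0, 0, 0, 0, 0, -1, 0, 0, 0, 0, 0, 0, -1, 0, 0, 0, 0, 0, 0, -1, 0, 0, 0, 0, 0, 0, -1], force=25)

```text
t: 3.53
position: [0.5665, 0.0814, 0.1452]
orientation: [[0.986, -0.09, 0.139], [-0.165, -0.536, 0.828], [0.0, -0.839, -0.544]]
ft_force: [-1.4, -3.1, 3.3]
finger_gap: 0.013
```

```bash
python3 - <<'E'
from h import *
s=bot.observe(); print(s['t'],s['qpos'],s['position'],s['ft_force'],s['finger_gap'])
p=(s['position']-BO)@RB; print(p, 'e',np.degrees(np.arctan2(p[2]-.05,-p[0])),np.hypot(p[0],p[2]-.05))
ws=[barpose(e,.174) for e in (33,38,43,48,53,58,63,68,73,78,83,88,93,95,96)]
A=now()
for k in range(0,14,3):
  print('call from',k); [print(np.round(rel(A if k==0 else ws[k],x),3).tolist()) for x in ws[k+1:k+4]]
E
```

```text
3.5333 [ 30.8002  46.8934 -23.6859 108.6228 -57.5448  49.3531 -38.5949] [0.5665 0.0814 0.1452] [-1.4054 -3.0925  3.2995] 0.013002968587110452
[-0.1505 -0.002   0.1452] e 32.321042177190606 0.17809459043815523
call from 0
[-0.02, -0.173, 0.048, -0.112, -0.005, -0.003]
[-0.021, -0.323, 0.067, -0.223, -0.005, -0.004]
[-0.021, -0.471, 0.1, -0.335, -0.005, -0.004]
call from 3
[0.0, -0.152, 0.007, -0.111, 0.0, -0.0]
[0.0, -0.302, 0.026, -0.222, 0.0, -0.0]
[0.0, -0.45, 0.059, -0.333, -0.0, -0.0]
call from 6
[-0.0, -0.152, 0.007, -0.111, 0.0, -0.0]
[0.0, -0.302, 0.026, -0.222, 0.0, 0.0]
[0.0, -0.45, 0.059, -0.333, 0.0, 0.0]
call from 9
[-0.0, -0.152, 0.007, -0.111, -0.0, -0.0]
[-0.0, -0.302, 0.026, -0.222, -0.0, -0.0]
[-0.0, -0.45, 0.059, -0.333, -0.0, -0.0]
call from 12
[0.0, -0.061, 0.001, -0.044, -0.0, 0.0]
[0.0, -0.091, 0.002, -0.067, 0.0, 0.0]
```

The bar is gripped (gap 13 mm). Now run it along the circle in 5° rows.

Call:
move_arm(commands=[0, -0.154, 0.007, -0.111, 0, 0, -1, 0, -0.307, 0.027, -0.222, 0, 0, -1, 0, -0.459, 0.06, -0.333, 0, 0, -1, 0, -0.459, 0.06, -0.333, 0, 0, -1])

```text
t: 3.87
position: [0.5722, 0.1166, 0.1858]
orientation: [[0.988, -0.11, 0.111], [-0.156, -0.734, 0.661], [0.009, -0.67, -0.743]]
ft_force: [-2.9, -3.0, 9.5]
finger_gap: 0.0133
```

Call:
move_arm(commands=[0, -0.154, 0.007, -0.111, 0, 0, -1, 0, -0.307, 0.027, -0.222, 0, 0, -1, 0, -0.459, 0.06, -0.333, 0, 0, -1, 0, -0.459, 0.06, -0.333, 0, 0, -1])

```text
t: 4.2
position: [0.5788, 0.1576, 0.212]
orientation: [[0.988, -0.132, 0.078], [-0.153, -0.879, 0.451], [0.009, -0.458, -0.889]]
ft_force: [-1.0, -0.7, 9.9]
finger_gap: 0.0133
```

```bash
python3 - <<'E'
from h import *
s=bot.observe(); print(s['t'],s['qpos'],s['position'],s['ft_force'],s['finger_gap'])
p=(s['position']-BO)@RB; print(p, 'e',np.degrees(np.arctan2(p[2]-.05,-p[0])),np.hypot(p[0],p[2]-.05), RB.T@s['orientation'][:,2])
E
```

```text
4.2 [ -0.7767  30.2628  -5.3354 101.3024 -33.5829  46.226  -80.8171] [0.5788 0.1576 0.212 ] [-1.0327 -0.6655  9.9498] 0.013332259302535338
[-0.0733 -0.0019  0.212 ] e 65.65623863554744 0.1778545891671518 [ 0.4576 -0.0047 -0.8891]
```

Call:
move_arm(commands=[0, -0.154, 0.007, -0.111, 0, 0, -1, 0, -0.307, 0.027, -0.222, 0, 0, -1, 0, -0.459, 0.06, -0.333, 0, 0, -1, 0, -0.459, 0.06, -0.333, 0, 0, -1])

```text
t: 4.53
position: [0.586, 0.2024, 0.2251]
orientation: [[0.988, -0.146, 0.04], [-0.152, -0.966, 0.21], [0.008, -0.214, -0.977]]
ft_force: [0.7, 3.4, 7.4]
finger_gap: 0.0129
```

Call:
move_arm(commands=[0, -0.154, 0.007, -0.111, 0, 0, -1, 0, -0.307, 0.027, -0.222, 0, 0, -1, 0, -0.459, 0.06, -0.333, 0, 0, -1, 0, -0.459, 0.06, -0.333, 0, 0, -1])

```text
t: 4.87
position: [0.5927, 0.2445, 0.2264]
orientation: [[0.988, -0.154, -0.005], [-0.154, -0.987, -0.05], [0.003, 0.051, -0.999]]
ft_force: [-1.2, 5.2, 3.3]
finger_gap: 0.0129
```

```bash
python3 - <<'E'
from h import *
s=bot.observe(); print(s['t'],s['qpos'],s['position'],s['ft_force'],s['finger_gap'])
p=(s['position']-BO)@RB; print(p, 'e',np.degrees(np.arctan2(p[2]-.05,-p[0])),np.hypot(p[0],p[2]-.05), RB.T@s['orientation'][:,2])
E
```

```text
4.8667 [ -32.664    35.777    12.5706   82.5054   -5.2962   63.8542 -118.7664] [0.5927 0.2445 0.2264] [-1.247   5.2205  3.3318] 0.012891793767192529
[ 0.0146 -0.0016  0.2264] e 94.74308735924708 0.1770533591573931 [-0.0506 -0.0029 -0.9987]
```

Call:
move_arm(commands=[0, -0.04, 0, 0, 0, 0, -1, 0, -0.04, 0, 0, 0, 0, -1, 0, -0.04, 0, 0, 0, 0, -1])

```text
t: 5.12
position: [0.5927, 0.2447, 0.2264]
orientation: [[0.987, -0.161, -0.008], [-0.162, -0.986, -0.044], [-0.001, 0.045, -0.999]]
ft_force: [-2.0, 3.7, 4.6]
finger_gap: 0.0123
```

Call:
move_arm(commands=[0, 0.02, 0, 0, 0, 0, -1, 0, 0.02, 0, 0, 0, 0, -0.4, 0, 0.02, 0, 0, 0, 0, 0, 0, 0.02, 0, 0, 0, 0, 0.4, 0, 0.02, 0, 0, 0, 0, 0.4, 0, 0.02, 0, 0, 0, 0, 0.4])

```text
t: 5.62
position: [0.5926, 0.2386, 0.2252]
orientation: [[0.986, -0.166, -0.01], [-0.166, -0.985, -0.051], [-0.001, 0.051, -0.999]]
ft_force: [-0.5, 0.3, -0.4]
finger_gap: 0.0593
```

```bash
python3 - <<'E'
from h import *
s=bot.observe(); print(s['t'],s['qpos'],s['position'],s['ft_force'],s['finger_gap'])
A=now(); p,R=A
up=(p+[0,0,.09],R)
tc=np.array([.4562,-.2752,.078])
pre=tubpose(tc,47,back=-.07); 
g=tubpose(tc,47)
print(pre,g)
print(rel(A,up)); chain([up]+mid(up,pre,7))
E
```

```text
5.6167 [ -32.2823   35.7507   12.7744   82.8098   -5.5042   63.8195 -118.8105] [0.5926 0.2386 0.2252] [-0.5418  0.2885 -0.4046] 0.05933339364850658
(array([ 0.448 , -0.3257,  0.1257]), array([[ 0.1096,  0.987 ,  0.1176],
       [ 0.6731, -0.1607,  0.7218],
       [ 0.7314,  0.    , -0.682 ]])) (array([ 0.4593, -0.2564,  0.0603]), array([[ 0.1096,  0.987 ,  0.1176],
       [ 0.6731, -0.1607,  0.7218],
       [ 0.7314,  0.    , -0.682 ]]))
[-0.001   0.0463 -0.8988  0.      0.      0.    ]
[-0.001, 0.046, -0.899, 0.0, 0.0, 0.0]
[-0.07, 0.814, 0.313, 0.124, 0.124, -0.267]
[-0.266, 0.805, 0.217, 0.124, 0.124, -0.267]
[-0.445, 0.746, 0.107, 0.124, 0.124, -0.267]
[-0.596, 0.641, -0.012, 0.124, 0.124, -0.267]
[-0.709, 0.496, -0.132, 0.124, 0.124, -0.267]
[-0.777, 0.322, -0.244, 0.124, 0.124, -0.267]
[-0.795, 0.127, -0.343, 0.124, 0.124, -0.267]
```

The stop was felt at e = 94.7° (a = 1.135). The bar is released; lift off and travel to the tub.

Call:
move_arm(commands=[0, 0.046, -0.3, 0, 0, 0, 0.6, 0, 0.046, -0.6, 0, 0, 0, 1, 0, 0.046, -0.9, 0, 0, 0, 1, 0, 0.046, -0.9, 0, 0, 0, 1])

```text
t: 5.95
position: [0.5958, 0.2401, 0.3229]
orientation: [[0.986, -0.166, 0.004], [-0.165, -0.985, -0.045], [0.011, 0.043, -0.999]]
ft_force: [0.7, 0.3, 0.2]
finger_gap: 0.0854
```

Call:
move_arm(commands=[-0.07, 0.81, 0.31, 0.124, 0.124, -0.267, 1, -0.07, 0.81, 0.31, 0.124, 0.124, -0.267, 1, -0.07, 0.81, 0.31, 0.124, 0.124, -0.267, 1, -0.07, 0.81, 0.31, 0.124, 0.124, -0.267, 1])

```text
t: 6.28
position: [0.5684, 0.1518, 0.2862]
orientation: [[0.996, 0.037, 0.086], [0.034, -0.999, 0.036], [0.087, -0.033, -0.996]]
ft_force: [0.6, 0.3, 1.1]
finger_gap: 0.0852
```

Call:
move_arm(commands=[-0.27, 0.81, 0.22, 0.124, 0.124, -0.267, 1, -0.27, 0.81, 0.22, 0.124, 0.124, -0.267, 1, -0.27, 0.81, 0.22, 0.124, 0.124, -0.267, 1, -0.27, 0.81, 0.22, 0.124, 0.124, -0.267, 1])

```text
t: 6.62
position: [0.55, 0.0707, 0.2603]
orientation: [[0.951, 0.256, 0.173], [0.232, -0.962, 0.146], [0.203, -0.099, -0.974]]
ft_force: [-0.9, -0.2, 1.2]
finger_gap: 0.0854
```

Call:
move_arm(commands=[-0.44, 0.75, 0.11, 0.124, 0.124, -0.267, 1, -0.44, 0.75, 0.11, 0.124, 0.124, -0.267, 1, -0.44, 0.75, 0.11, 0.124, 0.124, -0.267, 1, -0.44, 0.75, 0.11, 0.124, 0.124, -0.267, 1])

```text
t: 6.95
position: [0.5314, -0.0086, 0.2329]
orientation: [[0.853, 0.469, 0.227], [0.408, -0.872, 0.27], [0.325, -0.138, -0.936]]
ft_force: [-0.2, -0.7, -0.0]
finger_gap: 0.0854
```

```bash
python3 - <<'E'
from h import *
s=bot.observe(); print(s['t'],s['qpos'],s['position'],s['ft_force'],s['finger_gap'])
pre=tubpose([.4562,-.2752,.078],47,back=-.07)
chain(mid(now(),pre,4))
c=bot.camera('top'); W=cloud(c); save('t2.png',c['color'],1.4)
b=(W-BO)@RB
m=(abs(b[...,1])<.178)&(b[...,0]>-.14)&(b[...,0]<.05)&(b[...,2]>.028)&(b[...,2]<.075)
q=b[m]
for nm,k in(('y-',q[:,1]<-.04),('y+',q[:,1]>.04)):
    a=q[k]; print(nm,len(a),np.percentile(a,[1,50,99],axis=0))
E
```

```text
6.95 [ 13.0118  20.9044  -6.1347 111.4201 -24.459   38.9739 -37.6141] [ 0.5314 -0.0086  0.2329] [-0.2328 -0.7266 -0.0116] 0.08536427230941117
[-0.588, 0.631, -0.011, 0.125, 0.123, -0.268]
[-0.7, 0.488, -0.129, 0.125, 0.123, -0.268]
[-0.767, 0.314, -0.24, 0.125, 0.123, -0.268]
[-0.785, 0.122, -0.337, 0.125, 0.123, -0.268]
y- 430 [[-0.0936 -0.1767  0.0449]
 [-0.0188 -0.1192  0.0552]
 [ 0.0045 -0.0964  0.0643]]
y+ 611 [[-0.0465  0.0767  0.0281]
 [-0.0157  0.1177  0.0428]
 [ 0.0101  0.1669  0.0715]]
```

View pics/t2.png

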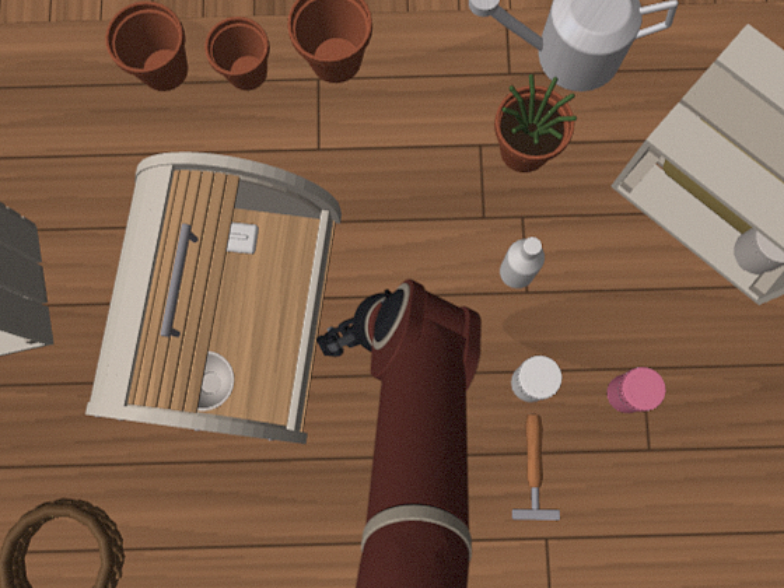

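The cover is fully back. The brush is at (240,238), bin y about -0.12, and the bowl at (210,380), y about +0.12, so the middle is y≈0. Tub undisturbed at (540,377). On to the tub.

Call:
move_arm(commands=[-0.59, 0.63, -0.01, 0.125, 0.123, -0.268, 1, -0.59, 0.63, -0.01, 0.125, 0.123, -0.268, 1, -0.59, 0.63, -0.01, 0.125, 0.123, -0.268, 1, -0.59, 0.63, -0.01, 0.125, 0.123, -0.268, 1])

```text
t: 7.33
position: [0.5109, -0.0916, 0.2047]
orientation: [[0.715, 0.653, 0.249], [0.542, -0.743, 0.392], [0.441, -0.146, -0.885]]
ft_force: [0.2, -2.1, -0.7]
finger_gap: 0.0855
```

Call:
move_arm(commands=[-0.7, 0.49, -0.13, 0.125, 0.123, -0.268, 1, -0.7, 0.49, -0.13, 0.125, 0.123, -0.268, 1, -0.7, 0.49, -0.13, 0.125, 0.123, -0.268, 1, -0.7, 0.49, -0.13, 0.125, 0.123, -0.268, 1])

```text
t: 7.67
position: [0.4912, -0.1683, 0.1778]
orientation: [[0.536, 0.811, 0.235], [0.637, -0.572, 0.517], [0.553, -0.127, -0.823]]
ft_force: [0.5, 0.9, 0.7]
finger_gap: 0.0852
```

Call:
move_arm(commands=[-0.77, 0.31, -0.24, 0.125, 0.123, -0.268, 1, -0.77, 0.31, -0.24, 0.125, 0.123, -0.268, 1, -0.77, 0.31, -0.24, 0.125, 0.123, -0.268, 1, -0.77, 0.31, -0.24, 0.125, 0.123, -0.268, 1])

```text
t: 8.0
position: [0.4704, -0.2446, 0.1503]
orientation: [[0.33, 0.925, 0.188], [0.682, -0.372, 0.63], [0.652, -0.08, -0.754]]
ft_force: [-0.5, 0.8, -0.1]
finger_gap: 0.0853
```

Call:
move_arm(commands=[-0.78, 0.12, -0.34, 0.125, 0.123, -0.268, 1, -0.78, 0.12, -0.34, 0.125, 0.123, -0.268, 1, -0.78, 0.12, -0.34, 0.125, 0.123, -0.268, 1, -0.78, 0.12, -0.34, 0.125, 0.123, -0.268, 1, -0.78, 0.12, -0.34, 0.125, 0.123, -0.268, 1])

```text
t: 8.42
position: [0.4517, -0.3182, 0.1277]
orientation: [[0.104, 0.988, 0.113], [0.673, -0.153, 0.723], [0.732, 0.0, -0.681]]
ft_force: [0.4, 0.5, 1.4]
finger_gap: 0.0853
```

```bash
python3 - <<'E'
from h import *
s=bot.observe(); print(s['t'],s['qpos'],s['position'],s['ft_force'],s['finger_gap'])
t=[.4562,-.2752,.078]
chain([tubpose(t,47,back=-.07),tubpose(t,47)])
c=bot.camera('side'); save('s2.png',c['color'][150:290,80:290],3.5)
E
```

```text
8.4167 [ 62.9694  52.4971 -23.4347  85.2809 -19.5101  74.8717  44.7853] [ 0.4517 -0.3182  0.1277] [0.3847 0.4956 1.3705] 0.08531056734112773
[-0.069, -0.025, -0.045, -0.007, -0.002, 0.007]
[-0.0, -0.0, 0.96, 0.0, 0.0, 0.0]
```

View pics/s2.png

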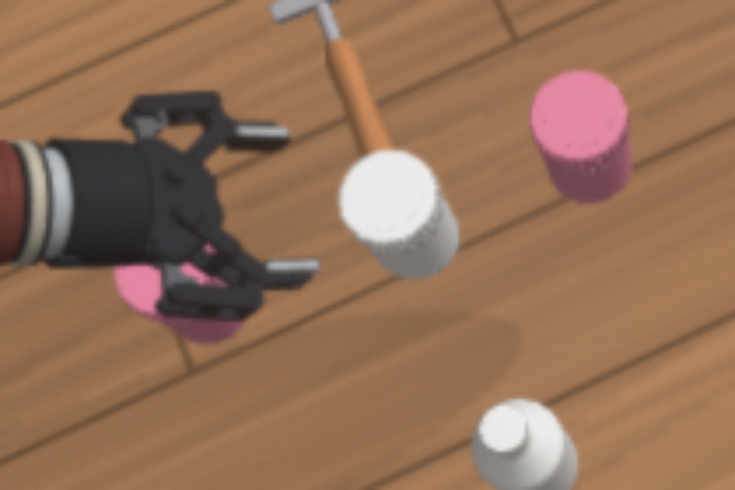

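The open jaws at (285,135) and (315,270) straddle the tub's top at (390,195). Align, advance, grip.

Call:
move_arm(commands=[-0.07, -0.025, 0, -0.007, 0, 0.007, 1, -0.07, -0.025, 0.25, -0.007, 0, 0.007, 1, -0.07, -0.025, 0.5, -0.007, 0, 0.007, 1, -0.07, -0.025, 0.7, -0.007, 0, 0.007, 1, -0.07, -0.025, 0.85, -0.007, 0, 0.007, 1, -0.07, -0.025, 0.915, -0.007, 0, 0.007, 1, -0.07, -0.025, 0.915, -0.007, 0, 0.007, 1, -0.07, -0.025, 0.915, -0.007, 0, 0.007, 1])

```text
t: 9.13
position: [0.4572, -0.2587, 0.0604]
orientation: [[0.11, 0.987, 0.119], [0.674, -0.162, 0.72], [0.73, 0.001, -0.683]]
ft_force: [-0.2, 0.2, -0.7]
finger_gap: 0.0852
```

```bash
python3 - <<'E'
from h import *
s=bot.observe(); print(s['t'],s['position'],s['ft_force'],s['finger_gap'])
chain([tubpose([.4562,-.2752,.078],47)])
E
```

```text
9.1333 [ 0.4572 -0.2587  0.0604] [-0.219   0.1631 -0.717 ] 0.08522866391942745
[0.017, 0.016, 0.019, 0.002, 0.002, 0.0]
```

I'll tilt a little more (53°) and grip slightly higher on the cap, for clearance under the cover's edge.

```bash
python3 - <<'E'
from h import *
chain([tubpose([.4562,-.2752,.083],53)])
E
```

```text
[0.081, 0.016, -0.016, 0.002, 0.135, 0.0]
```

Call:
move_arm(commands=[0.08, 0.016, -0.016, 0, 0.135, 0, 1, 0.08, 0.016, -0.016, 0, 0.135, 0, 1, 0.08, 0.016, -0.016, 0, 0.135, 0, 1])

```text
t: 9.38
position: [0.4586, -0.2568, 0.0657]
orientation: [[0.1, 0.986, 0.132], [0.595, -0.165, 0.786], [0.797, -0.0, -0.604]]
ft_force: [-0.3, -0.1, 0.1]
finger_gap: 0.0855
```

Call:
move_arm(commands=[0, 0, 0, 0, 0, 0, 0.5, 0, 0, 0, 0, 0, 0, 0, 0, 0, 0, 0, 0, 0, -1, 0, 0, 0, 0, 0, 0, -1, 0, 0, 0, 0, 0, 0, -1, 0, 0, 0, 0, 0, 0, -1, 0, 0, 0, 0, 0, 0, -1], force=45)

```text
t: 9.97
position: [0.4596, -0.2546, 0.0672]
orientation: [[0.097, 0.987, 0.131], [0.593, -0.163, 0.789], [0.8, 0.001, -0.6]]
ft_force: [0.0, -2.7, 5.7]
finger_gap: 0.0649
```

```bash
python3 - <<'E'
from h import *
s=bot.observe(); print(s['t'],s['position'],s['ft_force'],s['finger_gap'])
chain([tubpose([.4562,-.2752,.083],53)])
A=now();p,R=A
up=[(p+[0,0,.03],R),(p+[0,0,.10],R),(p+[0,0,.15],R)]; chain(up)
E
```

```text
9.9667 [ 0.4596 -0.2546  0.0672] [ 0.0208 -2.7121  5.6922] 0.06485606311951864
[0.0, 0.0, -0.002, 0.003, -0.002, -0.0]
[0.24, 0.0, -0.18, 0.0, 0.0, 0.0]
[0.56, 0.001, -0.42, 0.0, 0.0, 0.0]
[0.4, 0.001, -0.3, 0.0, 0.0, 0.0]
```

Call:
move_arm(commands=[0.08, 0, -0.06, 0, 0, 0, -1, 0.16, 0, -0.12, 0, 0, 0, -1, 0.24, 0, -0.18, 0, 0, 0, -1, 0.4, 0, -0.3, 0, 0, 0, -1, 0.6, 0, -0.45, 0, 0, 0, -1, 0.8, 0, -0.6, 0, 0, 0, -1, 0.8, 0, -0.6, 0, 0, 0, -1])

```text
t: 10.55
position: [0.4611, -0.2548, 0.1715]
orientation: [[0.091, 0.987, 0.134], [0.597, -0.162, 0.786], [0.797, 0.008, -0.604]]
ft_force: [1.8, -0.1, -1.7]
finger_gap: 0.065
```

```bash
python3 - <<'E'
from h import *
s=bot.observe(); print(s['t'],s['qpos'],s['position'],s['ft_force'],s['moment'],s['finger_gap'])
c=bot.camera('side'); W=cloud(c); save('s3.png',c['color'][120:290,80:290],3.5)
P=W[(abs(W[...,0]-.456)<.06)&(abs(W[...,1]+.275)<.06)&(W[...,2]>.16)]
z=np.percentile(P[:,2],90);print(z)
tc=w([-.35,0,.083+.115])  # grasp pt
wp=[tubpose(w([-.26,0,.185+.0]),53)]
A=now(); chain(mid(A,wp[0],4)); print(wp)
E
```

```text
10.55 [ 63.1022  49.4069 -27.4325  90.7501 -24.6712  74.5075  43.2837] [ 0.4611 -0.2548  0.1715] [ 1.832  -0.0572 -1.7122] [-1.1947  0.161  -0.0608] 0.06502847214888517
0.24209682877645838
[0.394, 0.122, 0.518, 0.001, 0.001, 0.001]
[0.394, 0.122, 0.518, 0.001, 0.001, 0.001]
[0.393, 0.122, 0.519, 0.001, 0.001, 0.001]
[0.393, 0.122, 0.519, 0.001, 0.001, 0.001]
[(array([ 0.5502, -0.0058,  0.1694]), array([[ 0.0967,  0.987 ,  0.1284],
       [ 0.594 , -0.1607,  0.7883],
       [ 0.7986,  0.    , -0.6018]]))]
```

View pics/s3.png

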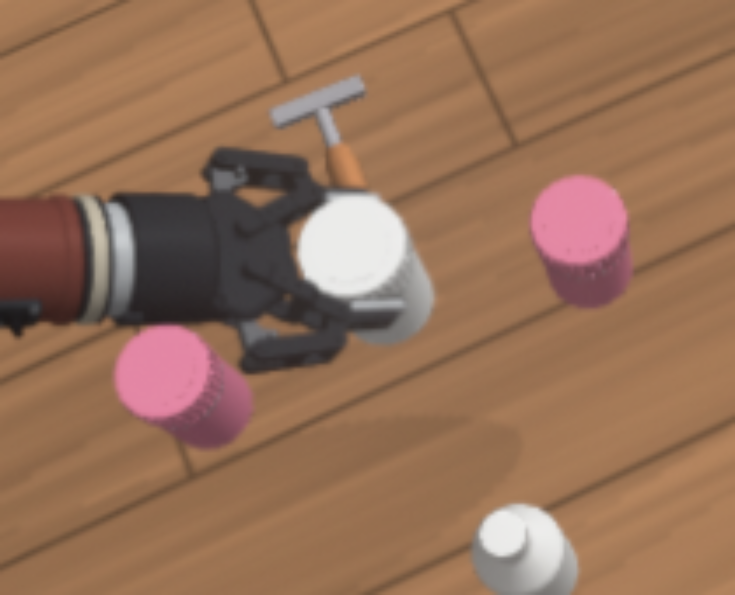

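```bash
cat >> h.py <<'E'
def tilt(W,c,r=.03,band=(.0,.012),ztop=None):
    m=(np.hypot(W[...,0]-c[0],W[...,1]-c[1])<r); P=W[m];P=P[abs(P[:,2]-ztop)<.012]
    for _ in range(3):
        a=np.c_[P[:,:2],np.ones(len(P))]; x=np.linalg.lstsq(a,P[:,2],rcond=None)[0]; r_=P[:,2]-a@x; P=P[abs(r_)<.004]
    Q=P
    print('top n',len(P),'slopes deg',np.degrees(np.arctan(x[:2])),'mean',P.mean(0),'mec',cv2.minEnclosingCircle((Q[:,:2]*1000).astype(np.float32)))
E
python3 - <<'E'
from h import *
W=cloud(bot.camera('side')); tilt(W,(.458,-.273),.033,ztop=.209)
W=cloud(bot.camera('top')); tilt(W,(.458,-.273),.033,ztop=.209)
A=now()
g=A[0]-A[1][:,2]*.026; print('grasp',g)
B=(A[0]+[0,0,.048],A[1]); C=tubpose(w([-.22,0,.235]),53); print(C[0])
chain(mid(A,C,4))
D=[tubpose(w(x),53) for x in([-.17,0,.183],[-.105,0,.176],[-.05,0,.14],[0,0,.118],[0,0,.104])]
chain(D,start=C)
E
```

```text
top n 638 slopes deg [ 0.9227 -0.7837] mean [ 0.4583 -0.2748  0.2065] mec ((457.75, -274.8275451660156), 32.41164016723633)
top n 776 slopes deg [-0.2927 -0.5116] mean [ 0.4561 -0.2733  0.2035] mec ((457.0811462402344, -273.4781188964844), 32.77962875366211)
grasp [ 0.455  -0.275   0.1814]
[0.5567 0.0337 0.2194]
[0.559, 0.126, 0.519, 0.0, 0.0, -0.0]
[0.559, 0.126, 0.519, 0.0, 0.0, -0.0]
[0.559, 0.126, 0.519, 0.0, 0.0, -0.0]
[0.559, 0.127, 0.519, 0.0, 0.0, -0.0]
[-0.114, 0.0, 0.712, 0.0, 0.0, 0.0]
[0.335, 0.0, 0.561, 0.0, 0.0, 0.0]
[0.043, -0.0, 0.656, 0.0, 0.0, 0.0]
[0.125, 0.0, 0.532, 0.0, 0.0, 0.0]
[-0.112, 0.0, 0.084, 0.0, 0.0, 0.0]
```

The tub hangs upright within about 1°. Raise it, then travel over to the front of the bin.

Call:
move_arm(commands=[0.2, 0, -0.15, 0, 0, 0, -1, 0.43, 0, -0.33, 0, 0, 0, -1, 0.43, 0, -0.33, 0, 0, 0, -1])

```text
t: 10.95
position: [0.4605, -0.2552, 0.224]
orientation: [[0.093, 0.987, 0.133], [0.594, -0.162, 0.788], [0.799, 0.005, -0.601]]
ft_force: [1.1, 0.4, -2.3]
finger_gap: 0.0643
```

Call:
move_arm(commands=[0.15, 0.04, 0.2, 0, 0, 0, -1, 0.3, 0.08, 0.4, 0, 0, 0, -1, 0.45, 0.126, 0.6, 0, 0, 0, -1, 0.6, 0.168, 0.8, 0, 0, 0, -1, 0.75, 0.21, 1, 0, 0, 0, -1])

```text
t: 11.37
position: [0.4992, -0.134, 0.2185]
orientation: [[0.1, 0.987, 0.128], [0.592, -0.162, 0.789], [0.8, -0.003, -0.601]]
ft_force: [0.4, 0.7, -2.5]
finger_gap: 0.0644
```

Call:
move_arm(commands=[0.15, 0.04, 0.2, 0, 0, 0, -1, 0.3, 0.08, 0.4, 0, 0, 0, -1, 0.45, 0.126, 0.6, 0, 0, 0, -1, 0.6, 0.168, 0.8, 0, 0, 0, -1, 0.68, 0.19, 0.9, 0, 0, 0, -1, 0.68, 0.19, 0.9, 0, 0, 0, -1])

```text
t: 11.87
position: [0.5359, -0.0225, 0.2206]
orientation: [[0.094, 0.988, 0.123], [0.591, -0.155, 0.792], [0.801, -0.002, -0.598]]
ft_force: [0.5, 0.3, -1.5]
finger_gap: 0.0649
```

```bash
python3 - <<'E'
from h import *
s=bot.observe(); print(s['t'],s['qpos'],s['position'],s['ft_force'],s['finger_gap'])
p,R=now(); g=(p-R[:,2]*.026-BO)@RB; print('g',g)
D=[tubpose(w(x),53) for x in([-.22,0,.2],[-.16,0,.178],[-.105,0,.176],[-.05,0,.14],[0,0,.118],[0,0,.107])]
chain(D)
E
```

```text
11.8667 [ 47.0818  41.1881 -34.4594 103.5972 -37.2322  56.9475  34.1443] [ 0.5359 -0.0225  0.2206] [ 0.5183  0.3258 -1.4929] 0.06486929548670636
g [-0.2788  0.0114  0.2362]
[0.061, 0.119, 0.687, -0.007, -0.006, 0.002]
[0.185, -0.0, 0.612, 0.0, 0.0, 0.0]
[0.315, 0.0, 0.451, 0.0, 0.0, 0.0]
[0.043, -0.0, 0.656, 0.0, 0.0, 0.0]
[0.125, 0.0, 0.532, 0.0, 0.0, 0.0]
[-0.088, 0.0, 0.066, 0.0, 0.0, 0.0]
```

Call:
move_arm(commands=[0.03, 0.06, 0.35, -0.003, -0.003, 0, -1, 0.06, 0.12, 0.69, -0.007, -0.006, 0, -1, 0.06, 0.12, 0.69, -0.007, -0.006, 0, -1, 0.06, 0.12, 0.69, -0.007, -0.006, 0, -1])

```text
t: 12.2
position: [0.5572, 0.0297, 0.1824]
orientation: [[0.099, 0.986, 0.131], [0.596, -0.164, 0.786], [0.797, -0.0, -0.604]]
ft_force: [-0.5, -1.2, -1.8]
finger_gap: 0.0644
```

Call:
move_arm(commands=[0.06, 0, 0.2, 0, 0, 0, -1, 0.12, 0, 0.4, 0, 0, 0, -1, 0.18, 0, 0.61, 0, 0, 0, -1, 0.18, 0, 0.61, 0, 0, 0, -1])

```text
t: 12.53
position: [0.567, 0.0901, 0.1609]
orientation: [[0.098, 0.987, 0.13], [0.595, -0.163, 0.787], [0.798, 0.001, -0.603]]
ft_force: [-0.4, 0.5, -1.5]
finger_gap: 0.0647
```

Call:
move_arm(commands=[0.16, 0, 0.22, 0, 0, 0, -1, 0.32, 0, 0.45, 0, 0, 0, -1, 0.32, 0, 0.45, 0, 0, 0, -1, 0.32, 0, 0.45, 0, 0, 0, -1])

```text
t: 12.87
position: [0.5775, 0.142, 0.1598]
orientation: [[0.097, 0.986, 0.134], [0.597, -0.166, 0.785], [0.796, 0.004, -0.605]]
ft_force: [-0.0, -0.9, -3.2]
finger_gap: 0.065
```

```bash
python3 - <<'E'
from h import *
s=bot.observe(); print(s['t'],s['qpos'],s['position'],s['ft_force'],s['finger_gap'])
p,R=now(); g=(p-R[:,2]*.026-BO)@RB; print('g',g)
D=[tubpose(w(x),53) for x in([-.05,0,.14],[0,0,.118],[0,0,.107])]
chain(D)
for n in('side','top'):
    c=bot.camera(n);W=cloud(c); ct=w([-.105,0,0]); tilt(W,ct,.033,ztop=.197)
    if n=='side': save('s4.png',c['color'][60:290,230:520],2.6)
E
```

```text
12.8667 [ 32.4216  47.1611 -39.4918 108.5913 -46.4855  35.1902  34.6061] [0.5775 0.142  0.1598] [-0.019  -0.9146 -3.1702] 0.0649546768913334
g [-0.1097 -0.003   0.1755]
[0.079, -0.036, 0.69, 0.008, 0.005, -0.0]
[0.125, 0.0, 0.532, 0.0, 0.0, 0.0]
[-0.088, 0.0, 0.066, 0.0, 0.0, 0.0]
top n 547 slopes deg [ 0.9369 -0.6339] mean [0.5737 0.1236 0.1975] mec ((572.0797119140625, 124.93280029296875), 32.46901321411133)
top n 658 slopes deg [ 0.9278 -1.6511] mean [0.5725 0.1229 0.196 ] mec ((572.7518310546875, 121.59349822998047), 32.43821716308594)
```

View pics/s4.png

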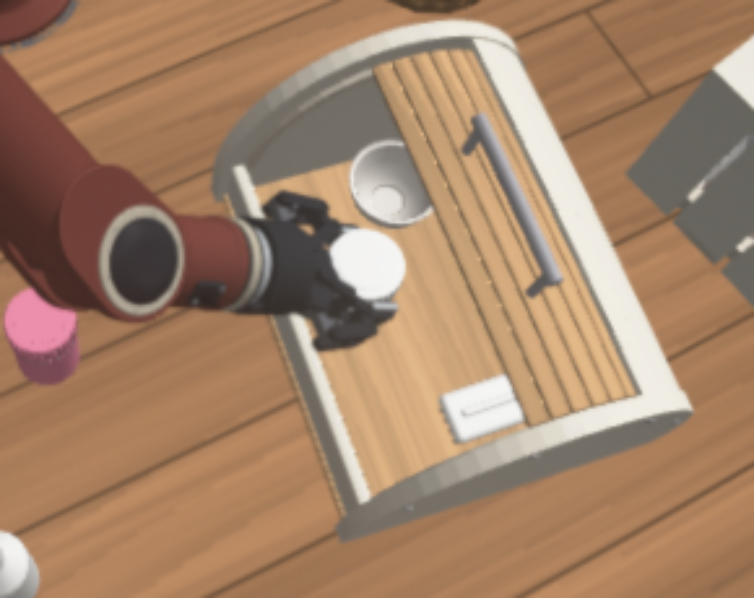

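The tub is over the front board, clear of it (bottom about 0.093 against 0.078). The bowl at (390,180) and brush at (480,408) are clear. Go in and down.

Call:
move_arm(commands=[0.03, -0.01, 0.2, 0.004, 0.002, 0, -1, 0.05, -0.03, 0.45, 0.008, 0.005, 0, -1, 0.08, -0.03, 0.69, 0.008, 0.005, 0, -1, 0.08, -0.03, 0.69, 0.008, 0.005, 0, -1])

```text
t: 13.3
position: [0.5833, 0.2034, 0.1229]
orientation: [[0.099, 0.987, 0.125], [0.592, -0.159, 0.79], [0.8, -0.004, -0.6]]
ft_force: [-1.0, 0.2, -2.7]
finger_gap: 0.0645
```

```bash
python3 - <<'E'
from h import *
s=bot.observe(); print(s['t'],s['qpos'],s['position'],s['ft_force'],s['finger_gap'])
p,R=now(); g=(p-R[:,2]*.026-BO)@RB; print('g',g)
chain([tubpose(w(x),53) for x in([-.002,-.001,.112],[-.002,-.001,.106],[-.002,-.001,.1035],[-.002,-.001,.1015])])
E
```

```text
13.3 [ 27.4235  52.2688 -42.251  109.1523 -49.9744  26.9027  36.8304] [0.5833 0.2034 0.1229] [-1.0491  0.2171 -2.7267] 0.06449811408869996
g [-0.0482  0.0009  0.1385]
[0.065, 0.022, 0.529, -0.005, -0.002, -0.003]
[-0.048, 0.0, 0.036, 0.0, 0.0, 0.0]
[-0.02, 0.0, 0.015, 0.0, 0.0, 0.0]
[-0.016, 0.0, 0.012, 0.0, 0.0, 0.0]
```

Call:
move_arm(commands=[0.02, 0.01, 0.18, -0.003, 0, 0, -1, 0.04, 0.02, 0.36, -0.005, -0.002, 0, -1, 0.065, 0.02, 0.53, -0.005, -0.002, -0.003, -1, 0.065, 0.02, 0.53, -0.005, -0.002, -0.003, -1, 0.065, 0.02, 0.53, -0.005, -0.002, -0.003, -1])

```text
t: 13.72
position: [0.5946, 0.2454, 0.0969]
orientation: [[0.097, 0.986, 0.134], [0.596, -0.165, 0.786], [0.797, 0.003, -0.604]]
ft_force: [0.7, -0.4, -2.8]
finger_gap: 0.0645
```

```bash
python3 - <<'E'
from h import *
s=bot.observe(); print(s['t'],s['qpos'],s['position'],s['ft_force'],s['finger_gap'])
p,R=now(); g=(p-R[:,2]*.026-BO)@RB; print('g',g)
chain([tubpose(w(x),53) for x in([-.002,-.001,.106],[-.002,-.001,.1035],[-.002,-.001,.1015])])
for n in('side','top'):
    W=cloud(bot.camera(n)); tilt(W,w([0,0,0]),.033,ztop=.134)
    b=(W-BO)@RB; m=(np.hypot(b[...,0],b[...,1])<.034)&(abs(b[...,2]-.133)<.008); print(m.sum(),np.percentile(b[m],[1,50,99],axis=0) if m.any() else 0)
    m=(abs(b[...,1])<.06)&(b[...,0]<-.06)&(b[...,0]>-.12)&(b[...,2]<.05); print('floor z',np.median(b[m][:,2]) if m.any() else 0)
E
```

```text
13.7167 [ 23.7692  56.1307 -44.2709 108.2106 -52.253   20.6996  38.43  ] [0.5946 0.2454 0.0969] [ 0.6686 -0.4339 -2.8319] 0.06445664070999053
g [-0.0048 -0.0033  0.1126]
[-0.035, -0.025, 0.062, 0.007, 0.003, -0.0]
[-0.02, 0.0, 0.015, 0.0, 0.0, 0.0]
[-0.016, 0.0, 0.012, 0.0, 0.0, 0.0]
top n 182 slopes deg [ 0.9379 -2.6854] mean [0.5865 0.2133 0.1348] mec ((587.7044067382812, 220.21514892578125), 30.18073081970215)
190 [[-0.0296 -0.0304  0.1296]
 [-0.0166 -0.0003  0.1347]
 [-0.0061  0.0306  0.1382]]
floor z 0.020768944612680418
top n 119 slopes deg [1.3482 1.306 ] mean [0.586  0.2069 0.1339] mec ((585.5322265625, 210.85101318359375), 25.33942413330078)
137 [[-0.0326 -0.0252  0.1304]
 [-0.0231 -0.0021  0.134 ]
 [-0.0169  0.0241  0.1389]]
floor z 0.019230734659259285
```

Tub bottom about 10 mm above the floor and centred. Lower it slowly.

Call:
move_arm(commands=[-0.016, -0.005, 0.012, 0.003, 0, 0, -1, -0.032, -0.01, 0.024, 0.005, 0, 0, -1, -0.048, -0.01, 0.036, 0.005, 0, 0, -1, -0.056, -0.01, 0.042, 0.005, 0, 0, -1, -0.056, -0.01, 0.042, 0.005, 0, 0, -1, -0.056, -0.01, 0.042, 0.005, 0, 0, -1])

```text
t: 14.32
position: [0.5931, 0.247, 0.0907]
orientation: [[0.096, 0.987, 0.129], [0.595, -0.16, 0.787], [0.798, 0.001, -0.603]]
ft_force: [-0.4, 0.6, -2.6]
finger_gap: 0.065
```

Call:
move_arm(commands=[-0.004, 0, 0.003, 0, 0, 0, -1, -0.008, 0, 0.006, 0, 0, 0, -1, -0.008, 0, 0.006, 0, 0, 0, -1])

```text
t: 14.57
position: [0.5931, 0.2472, 0.0897]
orientation: [[0.095, 0.987, 0.129], [0.595, -0.16, 0.787], [0.798, 0.001, -0.603]]
ft_force: [-0.2, 0.8, -2.3]
finger_gap: 0.0645
```

Call:
move_arm(commands=[-0.004, 0, 0.003, 0, 0, 0, -1, -0.008, 0, 0.006, 0, 0, 0, -1, -0.008, 0, 0.006, 0, 0, 0, -1])

```text
t: 14.82
position: [0.5931, 0.2471, 0.0886]
orientation: [[0.096, 0.987, 0.129], [0.595, -0.16, 0.787], [0.798, 0.001, -0.603]]
ft_force: [0.3, -0.4, -2.1]
finger_gap: 0.0651
```

Call:
move_arm(commands=[-0.004, 0, 0.003, 0, 0, 0, -1, -0.008, 0, 0.006, 0, 0, 0, -1, -0.008, 0, 0.006, 0, 0, 0, -1])

```text
t: 15.07
position: [0.5931, 0.2471, 0.0876]
orientation: [[0.096, 0.987, 0.129], [0.595, -0.16, 0.787], [0.798, 0.001, -0.603]]
ft_force: [-0.4, 0.3, -3.0]
finger_gap: 0.0644
```

Call:
move_arm(commands=[-0.004, 0, 0.003, 0, 0, 0, -1, -0.006, 0, 0.0045, 0, 0, 0, -1, -0.006, 0, 0.0045, 0, 0, 0, -1])

```text
t: 15.32
position: [0.5932, 0.2473, 0.0874]
orientation: [[0.095, 0.987, 0.129], [0.595, -0.16, 0.788], [0.798, 0.002, -0.602]]
ft_force: [0.7, -1.8, -1.6]
finger_gap: 0.0644
```

Call:
move_arm(commands=[-0.004, 0, 0.003, 0, 0, 0, -1, -0.006, 0, 0.0045, 0, 0, 0, -1, -0.006, 0, 0.0045, 0, 0, 0, -1])

```text
t: 15.57
position: [0.5933, 0.2477, 0.0874]
orientation: [[0.095, 0.987, 0.129], [0.594, -0.16, 0.789], [0.799, 0.002, -0.601]]
ft_force: [-1.0, -1.5, 3.8]
finger_gap: 0.0647
```

Contact with the floor (force up by about 6 N). Open the jaws gently.

Call:
move_arm(commands=[0, 0, 0, 0, 0, 0, 0.6, 0, 0, 0, 0, 0, 0, 0.8, 0, 0, 0, 0, 0, 0, 1, 0, 0, 0, 0, 0, 0, 1, 0, 0, 0, 0, 0, 0, 1, 0, 0, 0, 0, 0, 0, 1])

```text
t: 16.07
position: [0.5931, 0.2471, 0.0861]
orientation: [[0.096, 0.987, 0.129], [0.595, -0.16, 0.787], [0.798, 0.001, -0.603]]
ft_force: [0.9, -0.3, 0.4]
finger_gap: 0.0854
```

```bash
python3 - <<'E'
from h import *
s=bot.observe(); print(s['t'],s['qpos'],s['position'],s['ft_force'],s['finger_gap'])
for n in('side','top'):
    W=cloud(bot.camera(n)); b=(W-BO)@RB; m=(np.hypot(b[...,0],b[...,1])<.036)&(abs(b[...,2]-.125)<.008); q=b[m];print(m.sum(),q.mean(0),np.percentile(q,[1,50,99],axis=0))
E
```

```text
16.0667 [ 23.8014  57.5054 -44.6095 108.2708 -52.184   19.8534  39.3946] [0.5931 0.2471 0.0861] [ 0.8567 -0.2696  0.3753] 0.08543348594044033
237 [-0.0144 -0.0026  0.1249] [[-0.0277 -0.0346  0.1204]
 [-0.0139 -0.0025  0.125 ]
 [-0.0026  0.028   0.1286]]
184 [-0.0218 -0.0009  0.1235] [[-0.031  -0.0297  0.1191]
 [-0.0216 -0.001   0.1235]
 [-0.0141  0.0278  0.1281]]
```

Released: top at 0.124 as expected, y about -2 mm from the middle. Retreat along the tool axis.

Call:
move_arm(commands=[0, 0, -0.1, 0, 0, 0, 1, 0, 0, -0.25, 0, 0, 0, 1, 0, 0, -0.5, 0, 0, 0, 1, 0, 0, -0.75, 0, 0, 0, 1, 0, 0, -1, 0, 0, 0, 1, 0, 0, -1, 0, 0, 0, 1])

```text
t: 16.67
position: [0.5827, 0.1632, 0.1483]
orientation: [[0.096, 0.986, 0.137], [0.598, -0.167, 0.784], [0.796, 0.007, -0.606]]
ft_force: [1.2, -1.0, -0.4]
finger_gap: 0.0855
```

Call:
move_arm(commands=[0.1, 0, -0.4, 0, 0, 0, 1, 0.2, 0, -0.8, 0, 0, 0, 1, 0.2, 0, -0.8, 0, 0, 0, 1, 0.2, 0, -0.8, 0, 0, 0, 1])

```text
t: 17.0
position: [0.573, 0.1157, 0.2119]
orientation: [[0.094, 0.987, 0.133], [0.597, -0.163, 0.786], [0.797, 0.005, -0.604]]
ft_force: [-0.5, 0.5, -0.9]
finger_gap: 0.0857
```

```bash
python3 - <<'E'
from h import *
s=bot.observe(); print(s['t'],s['qpos'],s['position'],s['ft_force'],s['finger_gap'])
p,R=now(); print((p-BO)@RB)
for n in('side','top'):
    c=bot.camera(n);W=cloud(c); tilt(W,w([0,0,0]),.033,ztop=.124); b=(W-BO)@RB; m=(np.hypot(b[...,0],b[...,1])<.04)&(abs(b[...,2]-.124)<.006); q=b[m];print(m.sum(),q.mean(0),np.percentile(q,[1,50,99],axis=0))
    rr=np.hypot(b[...,0],b[...,2]-.05);k=(rr>.178)&(rr<.215)&(abs(b[...,1])<.06)&(b[...,2]>.2)&(b[...,0]>-.06);q=b[k];print('bar',k.sum(),np.percentile(q,[2,50,98],axis=0))
    if n=='top': save('t3.png',c['color'][90:340,40:420],2.1)
A=now()
C=(w([-.16,0,.32]),barpose(70,.25)[1]); D=barpose(94.7,.27,tilt=88)
chain(mid(A,C,3)); chain(mid(C,D,3),start=C); print(C[0],D[0])
E
```

```text
17.0 [ 34.5733  41.5738 -37.9213 106.6507 -44.5596  42.9739  30.6712] [0.573  0.1157 0.2119] [-0.4625  0.5022 -0.9388] 0.08567661773466644
[-0.1156 -0.0029  0.2119]
top n 230 slopes deg [0.87   0.4435] mean [0.5874 0.2146 0.1249] mec ((588.72412109375, 225.0618438720703), 31.413421630859375)
307 [-0.0178 -0.0051  0.1246] [[-0.0359 -0.0351  0.1188]
 [-0.0176 -0.0055  0.1247]
 [-0.0029  0.0276  0.1289]]
bar 363 [[ 0.0066 -0.0578  0.2408]
 [ 0.0111  0.0011  0.2482]
 [ 0.0191  0.0564  0.2518]]
top n 153 slopes deg [0.2601 1.811 ] mean [0.5855 0.2085 0.124 ] mec ((586.2249755859375, 214.94775390625), 28.527616500854492)
228 [-0.024  -0.0017  0.1238] [[-0.0367 -0.0312  0.1188]
 [-0.0234 -0.0018  0.1238]
 [-0.0143  0.0268  0.1287]]
bar 457 [[ 0.0074 -0.0576  0.2398]
 [ 0.0125  0.0006  0.2474]
 [ 0.0202  0.0578  0.2516]]
[0.199, -0.002, -0.344, -0.192, -0.191, 0.647]
[0.134, -0.034, -0.372, -0.192, -0.191, 0.647]
[0.06, -0.025, -0.392, -0.192, -0.191, 0.647]
[-0.0, -0.541, 0.2, -0.133, -0.0, 0.0]
[0.0, -0.559, 0.142, -0.133, -0.0, -0.0]
[-0.0, -0.571, 0.083, -0.133, -0.0, 0.0]
[0.563  0.0724 0.32  ] [0.5908 0.2433 0.3193]
```

View pics/t3.png

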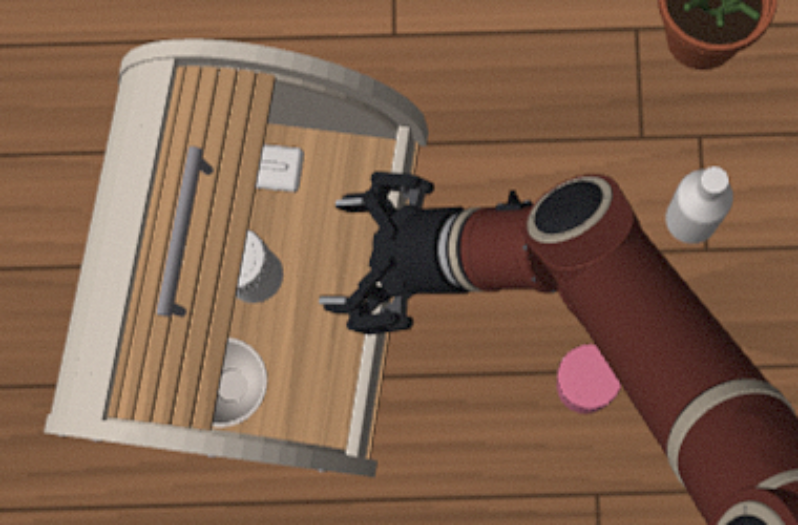

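The tub (255,268) stands between brush and bowl; nothing else has moved. Now return to the bar.

Call:
move_arm(commands=[0.2, 0, -0.34, -0.19, -0.19, 0.65, 1, 0.2, 0, -0.34, -0.19, -0.19, 0.65, 1, 0.2, 0, -0.34, -0.19, -0.19, 0.65, 1, 0.2, 0, -0.34, -0.19, -0.19, 0.65, 1, 0.2, 0, -0.34, -0.19, -0.19, 0.65, 1, 0.2, 0, -0.34, -0.19, -0.19, 0.65, 1])

```text
t: 17.6
position: [0.5678, 0.106, 0.247]
orientation: [[0.583, 0.785, 0.207], [0.519, -0.557, 0.649], [0.625, -0.271, -0.732]]
ft_force: [-0.5, 0.0, -0.1]
finger_gap: 0.0855
```

Call:
move_arm(commands=[0.13, -0.03, -0.37, -0.19, -0.19, 0.65, 1, 0.13, -0.03, -0.37, -0.19, -0.19, 0.65, 1, 0.13, -0.03, -0.37, -0.19, -0.19, 0.65, 1, 0.13, -0.03, -0.37, -0.19, -0.19, 0.65, 1, 0.13, -0.03, -0.37, -0.19, -0.19, 0.65, 1, 0.13, -0.03, -0.37, -0.19, -0.19, 0.65, 1])

```text
t: 18.1
position: [0.5664, 0.0896, 0.2826]
orientation: [[0.914, 0.364, 0.181], [0.239, -0.842, 0.484], [0.329, -0.399, -0.856]]
ft_force: [-0.3, -0.5, -0.5]
finger_gap: 0.0851
```

Call:
move_arm(commands=[0.06, -0.02, -0.39, -0.19, -0.19, 0.65, 1, 0.06, -0.02, -0.39, -0.19, -0.19, 0.65, 1, 0.06, -0.02, -0.39, -0.19, -0.19, 0.65, 1, 0.06, -0.02, -0.39, -0.19, -0.19, 0.65, 1, 0.06, -0.02, -0.39, -0.19, -0.19, 0.65, 1, 0.06, -0.02, -0.39, -0.19, -0.19, 0.65, 1])

```text
t: 18.6
position: [0.5645, 0.0726, 0.3177]
orientation: [[0.987, -0.153, 0.051], [-0.162, -0.926, 0.343], [-0.005, -0.346, -0.938]]
ft_force: [-0.5, -0.3, 0.0]
finger_gap: 0.0855
```

```bash
python3 - <<'E'
from h import *
s=bot.observe(); print(s['t'],s['qpos'],s['position'],s['ft_force'],s['finger_gap'])
D=barpose(94.2,.27); E=barpose(94.2,.175); F=barpose(94.2,.20)
chain(mid(now(),D,3)); chain([E],start=D)
E
```

```text
18.6 [  0.4147  22.7144   0.9823  92.4681 -22.8959  64.0624 -88.0477] [0.5645 0.0726 0.3177] [-0.5206 -0.3254  0.0381] 0.08550419164173723
[-0.005, -0.562, 0.202, -0.181, 0.002, -0.001]
[-0.005, -0.585, 0.12, -0.181, 0.002, -0.001]
[-0.005, -0.597, 0.036, -0.181, 0.002, -0.001]
[-0.0, 0.0, 0.95, 0.0, 0.0, 0.0]
```

Call:
move_arm(commands=[0, -0.28, 0.1, -0.09, 0, 0, 1, 0, -0.56, 0.2, -0.18, 0, 0, 1, 0, -0.56, 0.2, -0.18, 0, 0, 1])

```text
t: 18.85
position: [0.5728, 0.1433, 0.3193]
orientation: [[0.989, -0.142, 0.027], [-0.145, -0.965, 0.217], [-0.005, -0.218, -0.976]]
ft_force: [0.1, 3.8, -0.1]
finger_gap: 0.0856
```

Call:
move_arm(commands=[0, -0.29, 0.06, -0.09, 0, 0, 1, 0, -0.585, 0.12, -0.18, 0, 0, 1, 0, -0.585, 0.12, -0.18, 0, 0, 1])

```text
t: 19.1
position: [0.5818, 0.2024, 0.3184]
orientation: [[0.989, -0.145, 0.003], [-0.144, -0.986, 0.079], [-0.008, -0.078, -0.997]]
ft_force: [-1.0, 3.2, -0.3]
finger_gap: 0.0852
```

Call:
move_arm(commands=[0, -0.3, 0.02, -0.09, 0, 0, 1, 0, -0.6, 0.035, -0.18, 0, 0, 1, 0, -0.6, 0.035, -0.18, 0, 0, 1, 0, -0.6, 0.035, -0.18, 0, 0, 1])

```text
t: 19.43
position: [0.5924, 0.2527, 0.3179]
orientation: [[0.988, -0.153, -0.02], [-0.154, -0.986, -0.067], [-0.01, 0.069, -0.998]]
ft_force: [0.4, -0.8, 0.1]
finger_gap: 0.0858
```

```bash
python3 - <<'E'
from h import *
s=bot.observe(); print(s['t'],s['qpos'],s['position'],s['ft_force'],s['finger_gap'])
chain([barpose(94.2,.176)])
E
```

```text
19.4333 [ -29.9167   32.8412    6.4574   72.2076   -0.4763   77.7636 -123.1574] [0.5924 0.2527 0.3179] [ 0.4112 -0.7739  0.1347] 0.08579663603018774
[0.008, 0.034, 0.928, -0.005, 0.012, 0.009]
```

Call:
move_arm(commands=[0, 0.034, 0.3, -0.005, 0.012, 0.009, 1, 0, 0.034, 0.6, -0.005, 0.012, 0.009, 1, 0, 0.034, 0.85, -0.005, 0.012, 0.009, 1, 0, 0.034, 0.93, -0.005, 0.012, 0.009, 1, 0, 0.034, 0.93, -0.005, 0.012, 0.009, 1, 0, 0.034, 0.93, -0.005, 0.012, 0.009, 1])

```text
t: 19.93
position: [0.5928, 0.2372, 0.2292]
orientation: [[0.985, -0.173, -0.006], [-0.173, -0.982, -0.074], [0.007, 0.074, -0.997]]
ft_force: [-0.7, 0.1, 0.8]
finger_gap: 0.0855
```

Call:
move_arm(commands=[0, 0, 0, 0, 0, 0, -1, 0, 0, 0, 0, 0, 0, -1, 0, 0, 0, 0, 0, 0, -1, 0, 0, 0, 0, 0, 0, -1, 0, 0, 0, 0, 0, 0, -1, 0, 0, 0, 0, 0, 0, -1, 0, 0, 0, 0, 0, 0, -1, 0, 0, 0, 0, 0, 0, -1], force=25)

```text
t: 20.6
position: [0.5928, 0.2403, 0.2295]
orientation: [[0.985, -0.171, -0.003], [-0.17, -0.983, -0.072], [0.009, 0.071, -0.997]]
ft_force: [1.3, 3.8, 1.7]
finger_gap: 0.0135
```

```bash
python3 - <<'E'
from h import *
s=bot.observe(); print(s['t'],s['qpos'],s['position'],s['ft_force'],s['finger_gap'])
p,R=now(); b=(p-R[:,2]*.019-BO)@RB; print(b,'e',np.degrees(np.arctan2(b[2]-.05,-b[0])),np.hypot(b[0],b[2]-.05))
r=.176
for e in(5,10,15): print(np.round(rel(barpose(94,r),barpose(94-e,r)),3))
E
```

```text
20.6 [ -29.5052   35.3778    6.6157   82.0773   -0.1706   64.5744 -123.7939] [0.5928 0.2403 0.2295] [1.3297 3.7692 1.746 ] 0.013492250444452264
[ 0.0119 -0.0023  0.2485] e 93.4273502898672 0.19882232882871564
[-0.     0.153  0.007  0.111  0.    -0.   ]
[-0.     0.306  0.027  0.222  0.     0.   ]
[0.    0.456 0.06  0.333 0.    0.   ]
```

Bar gripped. Roll the cover shut along the circle.

Call:
move_arm(commands=[0, 0.156, 0.007, 0.111, 0, 0, -1, 0, 0.311, 0.027, 0.222, 0, 0, -1, 0, 0.464, 0.061, 0.333, 0, 0, -1, 0, 0.464, 0.061, 0.333, 0, 0, -1])

```text
t: 20.93
position: [0.5829, 0.1825, 0.2237]
orientation: [[0.983, -0.18, 0.035], [-0.184, -0.967, 0.177], [0.002, -0.18, -0.984]]
ft_force: [0.4, -3.9, -2.2]
finger_gap: 0.0127
```

Call:
move_arm(commands=[0, 0.156, 0.007, 0.111, 0, 0, -1, 0, 0.311, 0.027, 0.222, 0, 0, -1, 0, 0.464, 0.061, 0.333, 0, 0, -1, 0, 0.464, 0.061, 0.333, 0, 0, -1])

```text
t: 21.27
position: [0.5757, 0.14, 0.2066]
orientation: [[0.983, -0.165, 0.078], [-0.183, -0.888, 0.422], [-0.0, -0.429, -0.903]]
ft_force: [1.5, -2.8, -6.6]
finger_gap: 0.0127
```

```bash
python3 - <<'E'
from h import *
s=bot.observe(); print(s['t'],s['qpos'],s['position'],s['ft_force'],s['finger_gap'])
p,R=now(); b=(p-R[:,2]*.019-BO)@RB; e=np.degrees(np.arctan2(b[2]-.05,-b[0])); print(b,'e',e,np.hypot(b[0],b[2]-.05))
z=RB.T@R[:,2]; print('tool tilt e',np.degrees(np.arctan2(-z[2],z[0])))
B=[barpose(x,.178) for x in(52,42)]; chain(B); chain([barpose(x,.178) for x in (33,29,27)],start=B[-1])
E
```

```text
21.2667 [  4.0338  30.3822 -11.2975 101.766  -27.2482  44.4133 -86.9415] [0.5757 0.14   0.2066] [ 1.4821 -2.7901 -6.5623] 0.012748750463703672
[-0.0993 -0.0015  0.2238] e 60.24690396394434 0.2001677238848201
tool tilt e 64.59599908630125
[-0.013, 0.237, 0.069, 0.28, -0.015, -0.025]
[-0.0, 0.309, 0.027, 0.222, 0.0, -0.0]
[0.0, 0.278, 0.022, 0.2, -0.0, -0.0]
[0.0, 0.124, 0.004, 0.089, -0.0, -0.0]
[-0.0, 0.062, 0.001, 0.044, -0.0, 0.0]
```

Call:
move_arm(commands=[0, 0.12, 0.035, 0.14, 0, -0.01, -1, 0, 0.24, 0.065, 0.28, 0, -0.02, -1, 0, 0.24, 0.065, 0.28, 0, -0.02, -1])

```text
t: 21.52
position: [0.5732, 0.1214, 0.1919]
orientation: [[0.985, -0.128, 0.111], [-0.17, -0.776, 0.608], [0.008, -0.618, -0.787]]
ft_force: [-6.4, -13.5, 8.6]
finger_gap: 0.0126
```

Call:
move_arm(commands=[0, 0.155, 0.007, 0.111, 0, 0, -1, 0, 0.31, 0.027, 0.222, 0, 0, -1, 0, 0.31, 0.027, 0.222, 0, 0, -1])

```text
t: 21.77
position: [0.5705, 0.1005, 0.1704]
orientation: [[0.986, -0.105, 0.13], [-0.167, -0.659, 0.733], [0.008, -0.744, -0.668]]
ft_force: [-6.4, -15.6, 10.5]
finger_gap: 0.0131
```

```bash
python3 - <<'E'
from h import *
s=bot.observe(); print(s['t'],s['qpos'],s['position'],s['ft_force'],s['finger_gap'])
p,R=now(); b=(p-R[:,2]*.019-BO)@RB; e=np.degrees(np.arctan2(b[2]-.05,-b[0])); print(b,'e',e,np.hypot(b[0],b[2]-.05))
z=RB.T@R[:,2]; print('tool tilt e',np.degrees(np.arctan2(-z[2],z[0])))
chain([barpose(x,.177) for x in (34,30,28,27)])
E
```

```text
21.7667 [ 29.2036  41.3547 -28.9668 107.9317 -47.0715  42.0343 -54.4605] [0.5705 0.1005 0.1704] [ -6.3769 -15.572   10.4752] 0.013058353354002059
[-0.1452 -0.0027  0.183 ] e 42.493117949519885 0.19695256059496333
tool tilt e 41.90004814275547
[-0.03, 0.264, 0.026, 0.176, -0.013, 0.003]
[0.0, 0.123, 0.004, 0.089, -0.0, -0.0]
[-0.0, 0.062, 0.001, 0.044, 0.0, 0.0]
[0.0, 0.031, 0.0, 0.022, 0.0, -0.0]
```

Call:
move_arm(commands=[0, 0.13, -0.02, 0.09, 0, 0, -1, 0, 0.264, 0, 0.176, 0, 0, -1, 0, 0.264, 0, 0.176, 0, 0, -1])

```text
t: 22.02
position: [0.5681, 0.0849, 0.1499]
orientation: [[0.986, -0.085, 0.141], [-0.164, -0.553, 0.817], [0.008, -0.829, -0.559]]
ft_force: [-4.8, -14.3, 4.9]
finger_gap: 0.0127
```

Call:
move_arm(commands=[0, 0.06, 0, 0.045, 0, 0, -1, 0, 0.12, 0.004, 0.089, 0, 0, -1, 0, 0.12, 0.004, 0.089, 0, 0, -1])

```text
t: 22.27
position: [0.5674, 0.0799, 0.1416]
orientation: [[0.987, -0.071, 0.145], [-0.161, -0.496, 0.853], [0.012, -0.865, -0.501]]
ft_force: [-6.5, -15.4, 6.5]
finger_gap: 0.0127
```

```bash
python3 - <<'E'
from h import *
s=bot.observe(); print(s['t'],s['qpos'],s['position'],s['ft_force'],s['finger_gap'])
p,R=now(); b=(p-R[:,2]*.019-BO)@RB; e=np.degrees(np.arctan2(b[2]-.05,-b[0])); print(b,'e',e,np.hypot(b[0],b[2]-.05)); print('F tool',R.T@s['ft_force'])
z=RB.T@R[:,2]; print('tool tilt e',np.degrees(np.arctan2(-z[2],z[0])))
E
```

```text
22.2667 [ 38.2617  51.3965 -34.831  108.2874 -51.5885  44.3163 -41.6532] [0.5674 0.0799 0.1416] [ -6.5442 -15.4244   6.5048] 0.01268260572567091
[-0.1683 -0.0031  0.1511] e 30.995428188680133 0.196297248933461
F tool [ -3.9018   2.4914 -17.3672]
tool tilt e 30.086675927944892
```

Call:
move_arm(commands=[0, 0.03, -0.02, 0, 0, 0, -1, 0, 0.06, -0.03, 0, 0, 0, -1, 0, 0.06, -0.03, 0, 0, 0, -1])

```text
t: 22.52
position: [0.5672, 0.0793, 0.1407]
orientation: [[0.987, -0.064, 0.144], [-0.157, -0.494, 0.855], [0.016, -0.867, -0.498]]
ft_force: [0.9, -2.5, 2.3]
finger_gap: 0.0128
```

```bash
python3 - <<'E'
from h import *
s=bot.observe();R=s['orientation']
p,R=now(); b=(p-R[:,2]*.019-BO)@RB; e=np.degrees(np.arctan2(b[2]-.05,-b[0])); print(s['t'],b,'e',e,np.hypot(b[0],b[2]-.05)); print('F tool',R.T@s['ft_force'])
E
```

```text
22.5167 [-0.169  -0.003   0.1502] e 30.66815314197765 0.19643292248531502
F tool [ 1.2974 -0.8444 -3.1869]
```

Call:
move_arm(commands=[0, 0.04, 0, 0, 0, 0, -1, 0, 0.08, 0, 0, 0, 0, -1, 0, 0.08, 0, 0, 0, 0, -1, 0, 0.08, 0, 0, 0, 0, -1])

```text
t: 22.85
position: [0.567, 0.0776, 0.1379]
orientation: [[0.988, -0.061, 0.144], [-0.155, -0.487, 0.86], [0.018, -0.871, -0.49]]
ft_force: [0.3, -2.3, 12.1]
finger_gap: 0.013
```

```bash
python3 - <<'E'
from h import *
s=bot.observe();R=s['orientation']
p,R=now(); b=(p-R[:,2]*.019-BO)@RB; e=np.degrees(np.arctan2(b[2]-.05,-b[0])); print(s['t'],b,'e',e,np.hypot(b[0],b[2]-.05)); print('F tool',R.T@s['ft_force'])
E
```

```text
22.85 [-0.1708 -0.003   0.1472] e 29.649664936198306 0.19652701427387245
F tool [ 0.8424 -9.4188 -7.8808]
```

Call:
move_arm(commands=[0, 0.04, 0, 0, 0, 0, -1, 0, 0.04, 0, 0, 0, 0, -1, 0, 0.04, 0, 0, 0, 0, -1])

```text
t: 23.1
position: [0.5669, 0.0776, 0.1379]
orientation: [[0.988, -0.058, 0.143], [-0.153, -0.481, 0.863], [0.019, -0.875, -0.484]]
ft_force: [-0.6, -3.2, 20.9]
finger_gap: 0.0129
```

Call:
move_arm(commands=[0, -0.06, 0, 0, 0, 0, -1, 0, -0.06, 0, 0, 0, 0, -0.3, 0, -0.06, 0, 0, 0, 0, 0.2, 0, -0.06, 0, 0, 0, 0, 0.6, 0, -0.06, 0, 0, 0, 0, 1, 0, -0.06, 0, 0, 0, 0, 1])

```text
t: 23.6
position: [0.5652, 0.0752, 0.1344]
orientation: [[0.987, -0.067, 0.145], [-0.159, -0.493, 0.855], [0.014, -0.867, -0.498]]
ft_force: [0.4, -0.6, 0.9]
finger_gap: 0.0727
```

Call:
move_arm(commands=[0, 0, -0.3, 0, 0, 0, 1, 0, 0, -0.6, 0, 0, 0, 1, 0, 0, -1, 0, 0, 0, 1, 0, 0, -1, 0, 0, 0, 1])

```text
t: 23.93
position: [0.5535, -0.019, 0.1851]
orientation: [[0.985, -0.069, 0.158], [-0.171, -0.5, 0.849], [0.02, -0.864, -0.504]]
ft_force: [1.1, -1.3, -0.2]
finger_gap: 0.0856
```

```bash
python3 - <<'E'
from h import *
s=bot.observe(); print(s['t'],s['position'],s['ft_force'],s['finger_gap'])
for n in('side','top'):
    c=bot.camera(n);W=cloud(c); b=(W-BO)@RB
    rr=np.hypot(b[...,0],b[...,2]-.05);k=(rr>.178)&(rr<.215)&(abs(b[...,1])<.06)&(b[...,2]>.1)&(b[...,0]>-.19);q=b[k];print('bar',k.sum(),np.percentile(q,[2,50,98],axis=0))
    save(n+'9.png',c['color'],1.4)
E
```

```text
23.9333 [ 0.5535 -0.019   0.1851] [ 1.127  -1.3136 -0.1849] 0.08556431230407317
bar 298 [[-0.174  -0.0566  0.1464]
 [-0.1688 -0.0019  0.1516]
 [-0.1613  0.0566  0.1551]]
bar 371 [[-0.1746 -0.0569  0.1449]
 [-0.1686  0.0014  0.1504]
 [-0.1611  0.0575  0.1554]]
```

View pics/side9.png

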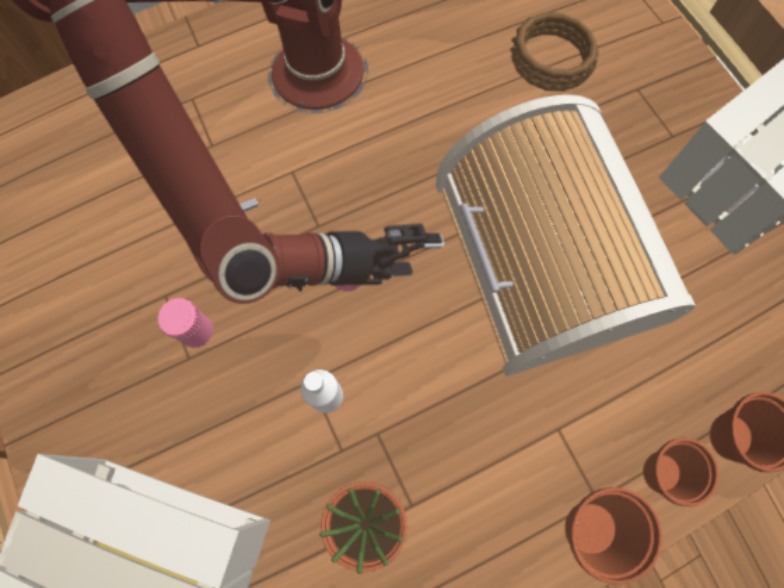

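The picture shows the cover shut with its bar at (483,247), lower than at the start and at the stop. The gripper at (400,250) is clear of everything, and the bottle (322,390) and look-alikes are in place.

```bash
python3 -c "
from cell import bot
print(bot.hand_in())"
```

```text
the job is handed in; nothing more can be done
None
```

The tub is standing on the bin floor between the bowl and the brush, with the cover shut over it. I handed the job in at about 24 s of robot time. I gripped the bar and rolled the cover back to its stop, then picked up the white tub. I set it down until the wrist force rose by about 6 N, let go, regripped the bar and rolled the cover shut.

**Checks that agreed**
- **Cover open:** the bar stopped at 94.7° on its circle, where fully back should be.
- **Tub:** its top was at 124–125 mm after I let go, as expected for a tub on the floor. It was within about 2–3 mm of the middle across the bin and upright to about 1–2°, which is as fine as the depth readings allow.
- **Cover shut:** the bar stopped at 29.65° (29.7° expected) and did not move when I pushed harder, up to about 21 N at the wrist. The cameras show it about 7.5 mm lower than at the start, when the cover was slightly ajar.
- **Clear of everything:** the last picture shows the gripper away from the bin, with the bottle where it was. The bowl and brush were in place when last seen, just before I closed the cover.

**Checks that were weaker**
- **Tub front to back:** the cover hid part of its top, so its position that way is only good to about 3 mm.
- **Closing force:** midway through closing I pressed the bar inwards with about 15–20 N before easing off. That is under the 40 N limit.

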